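Put the washstand things back in their acrylic tiers

TASK

The acrylic tiers have been washed and stand separately on the counter: put each thing back where it belongs. Stand the denture cup in the square one-bay tray and close it with its lid, stand the glass jar in the wide bay and the pill bottle in the narrow bay of the small two-bay tray, and lay the toothbrush flat, bristles up, lengthwise in the wide free bay of the long tray. Set everything down without dropping it, and leave the nail file in the long tray and the steel tumbler on the counter as they are.

Things in the scene. Friction and masses are not known exactly. Their poses are not given: they have to be found in the camera images.
- denture_cup: Open round white plastic cup, standing: 62 mm across at the rim, 59 mm at the foot, 60 mm high, wall 4 mm, inside 54 mm across at the mouth, about 70 g. Origin: centre of its underside; z up.
- cup_lid: Round white lid of the cup, lying on its plug. From below: plug 44 mm across, 0 to 6 mm up; disc 66 mm across, 6 to 12 mm up; finger bar on top, 46 mm long (x), 12 mm wide (y), centred, 12 to 30 mm up. about 35 g. Closed: plug inside the cup's mouth, disc resting on the rim, lid origin 54 mm above the cup's. Origin: centre of the plug's underside; z up.
- pill_bottle: Small round amber pill bottle with a ribbed white twist cap and a paper label, standing: 33 mm across, 72 mm high, about 60 g. Origin: centre of its underside; z up.
- glass_jar: Low round glass jar with a flat aluminium lid, standing: 55 mm across, 46 mm high (the lid is the top 15 mm), about 130 g. Origin: centre of its underside; z up.
- toothbrush: Short green toothbrush lying on its back, bristles up: 120 mm long along x, handle 12 mm wide (y) and 11 mm thick (z) from x = -60 to +25 mm, head with white bristles at +x (bristle tops 16 mm up). about 20 g. It balances at about x = -10 mm. Origin: middle of its length on the underside; x to the head, z up.
- cup_tray: Fixed clear acrylic tray with pale rims; floor 4 mm thick, walls 3 mm, rim 18 mm above the counter. Origin: centre of its underside, on the counter; z up. Square, one bay: 96 x 96 mm outside, 90 x 90 mm inside. The denture cup's place.
- pair_tray: Fixed clear acrylic tray with pale rims; floor 4 mm thick, walls 3 mm, rim 18 mm above the counter. Origin: centre of its underside, on the counter; z up. The small two-bay tray: 80 mm (x) by 133 mm (y) outside. Both bays are 74 mm long in x: the wide bay, the jar's, is 74 mm in y, centred at y = +26.5 mm; the narrow bay, the pill bottle's, is 50 mm in y, centred at y = -38.5 mm.
- brush_tray: Fixed clear acrylic tray with pale rims; floor 4 mm thick, walls 3 mm, rim 18 mm above the counter. Origin: centre of its underside, on the counter; z up. The long tray: 115 mm (x) by 160 mm (y) outside. Both bays are 154 mm long in y: the wide free bay, the toothbrush's, is 76 mm in x, centred at x = -16.5 mm; the narrow bay, 30 mm in x, centred at x = +39.5 mm, holds the nail file.
- nail_file: Flat steel nail file, 130 x 12 x 6 mm, already lying in the narrow bay of the long tray; leave it there. Origin: middle of its length on the underside; x along it.
- tumbler: Empty steel tumbler, 62 mm across, 85 mm high, standing on the counter among the things; leave it alone. Origin: centre of its underside; z up.
Not all that is in view belongs to the job. What is shaped like the pill_bottle but red or yellow is not meant.

How it is judged:
At the end, for the whole second after the job is handed in: Each thing is inside its bay, on its floor, tilted under 0.12 rad (brush: bristles up, middle within 24 mm of mid-bay lengthwise); lid on the cup's rim, centred within 8 mm, origin 51-57 mm above the cup's; all released, at rest; file moved under 15 mm, tumbler upright, under 30 mm (x of denture_cup in the frame of cup_tray between -0.018 and 0.018 m and y of denture_cup in the frame of cup_tray between -0.018 and 0.018 m and z of denture_cup in the frame of cup_tray between 0.001 and 0.008 m and angle between each of denture_cup, pill_bottle, glass_jar, toothbrush's own z axis and vertical below 0.12 rad and x of pill_bottle in the frame of pair_tray between -0.0225 and 0.0225 m and y of pill_bottle in the frame of pair_tray between -0.0495 and -0.0275 m and z of pill_bottle in the frame of pair_tray between 0.001 and 0.008 m and x of glass_jar in the frame of pair_tray between -0.0115 and 0.0115 m and y of glass_jar in the frame of pair_tray between 0.0145 and 0.0385 m and z of glass_jar in the frame of pair_tray between 0.001 and 0.008 m and x of toothbrush in the frame of brush_tray between -0.0475 and 0.0155 m and y of toothbrush in the frame of brush_tray between -0.024 and 0.024 m and z of toothbrush in the frame of brush_tray between 0.001 and 0.008 m and horizontal distance between cup_lid and denture_cup below 0.008 m and z of cup_lid in the frame of denture_cup between 0.051 and 0.057 m and angle between the z axis of cup_lid and the z axis of denture_cup, either way round below 0.1 rad and angle between each of cup_lid, tumbler's own z axis and vertical below 0.15 rad and linear speed of each of denture_cup, cup_lid, pill_bottle, glass_jar, toothbrush below 0.02 m/s and angular speed of each of denture_cup, cup_lid, pill_bottle, glass_jar, toothbrush below 0.3 rad/s and distance of nail_file from where it was at the start of the episode below 0.015 m and distance of tumbler from where it was at the start of the episode below 0.03 m); the robot touches nothing.
It fails at once if one of the five things is dropped: it moves faster than 0.6 m/s out of the fingers (a fall of about 18 mm) ((linear speed of denture_cup above 0.6 m/s and contact force between the fingers and denture_cup below 0.01 N) or (linear speed of cup_lid above 0.6 m/s and contact force between the fingers and cup_lid below 0.01 N and contact force between cup_lid and denture_cup below 0.01 N) or (linear speed of pill_bottle above 0.6 m/s and contact force between the fingers and pill_bottle below 0.01 N) or (linear speed of glass_jar above 0.6 m/s and contact force between the fingers and glass_jar below 0.01 N) or (linear speed of toothbrush above 0.6 m/s and contact force between the fingers and toothbrush below 0.01 N)).
It fails at once if the nail file is shifted more than 15 mm (distance of nail_file from where it was at the start of the episode above 0.015 m).
It fails at once if the steel tumbler is shifted more than 30 mm or knocked over (distance of tumbler from where it was at the start of the episode above 0.03 m or angle between tumbler's own z axis and vertical above 0.4 rad).
It also fails if it takes over 125 s, if anything falls off the work surface, if the arm or the gripper's body presses on something with over 40 N, if the wrist force passes 120 N, or if a joint passes its speed limit or range.

ROBOT

A 6-joint arm with a two-finger parallel gripper is mounted at the origin on the work surface. World frame = base frame: x ahead of the robot, y to its left, z up, the work surface at z = 0. Lengths are in m, angles in rad, forces in N, time in s.
With the tool pointing down it reaches from about 0.35 to 0.975 m from the base axis. Payload 4.9 kg.
Tool frame: the origin (TCP) lies on the centre line of the jaws, within the pads' length; the fingertips stand manip.tip_reach ahead of it and the grasp point (between the pads) is the TCP (manip.tip_reach is the distance from the TCP to the fingertips, in m); z points along the fingers, y is the line along which they close (so a half turn about z gives the same grasp; the last joint's range is limited). The gripper opens to 85 mm and grips with 20 to 120 N. Pads are 22 mm wide; open, the fingers measure 114 mm over their backs; the gripper's body (76 mm by 85 mm) begins 54 mm behind the grasp point. The pads swing forward as they close: fully open they stand 13 mm farther back than shut.
Start: joints at [-1.437, 0.053, 1.613, -0, 1.476, -0.119], TCP at [0.156, -0.605, 0.25] pointing down, gripper open.
Joint ranges: [-3.01, 3.01], [-1.01, 2.22], [0.06, 2.58], [-1.02, 4.17], [0.09, 2.62], [-3.14, 3.14]. Speed limits (rad/s): [2.57, 2.57, 3.14, 3.14, 3.14, 3.14].

INTERFACE

Orientations are given as a unit quaternion [w, x, y, z].
In Python, from plant import manip gives the robot as it stands. The module is installed in compiled form; this text tells all that it offers.
- The arm moves only by the tool move_arm, never from a script. Its argument "rows" is a list of rows, each a list of 7 numbers: the shift along the tool's x, y, z in cm, then the turn, a rotation vector about the tool's x, y, z in degrees, then the opening, from -1 (shut) to 1 (fully open). In form: [[tx, ty, tz, ax, ay, az, jaw], ...]. A call has 1 to 20 rows; each row shifts and turns the commanded pose from where the row before left it, along the tool's axes as they then stand; what a row does not reach is not made up. A row lasts 1/12 s, in which the tool goes at most 41.7 mm and 7.16 degrees, less where a joint would pass 70% of its speed; a pose out of reach is approached as far as the arm can. A call is refused whole if a number of a shift passes 4.17 or a number of a turn 7.16, either way. A call with a gripper value outside its range is refused whole. The fingers move at their own pace and stop on an object; the grip force is fixed at half the most. Time passes only in rows, so rows that do not move let the fingers close. It gives the time, the measured TCP pose, the force, the opening and the grip force at its end, in the units of the state.
- manip.state(): the state, without advancing time (a new reading comes with each control period).
- manip.grab_frame(name): name is "scene" or "top" or "wrist"; returns a dict with "img" (400x640x3 uint8, blue, green, red), "mtx" (3x3 intrinsics, pixels), "k1" (the pictures are not rectified: a ray, as slopes to the right and down, at radius r is drawn at 1 + k1 r^2 times it, then the intrinsics apply), "R" (3x3) and "t" (3): a world point X has camera coordinates R X + t. Camera axes: x right, y down, z forward; pixel columns grow to the right and rows downward; lengths in m; the calibration is good to about 2 mm. A picture is of the moment at which its call begins. There is no depth.
- manip.job_done(): hands the job in; it is judged then, once.
The state is a dict: "time": time; "joint_pos": joint angles; "joint_vel": joint speeds; "joint_efforts": joint torques, N m; "tool_pos": TCP position; "tool_rot": TCP orientation; "contact_force": force on the tool from outside, world axes, zero at the start; "ft_torque": the same for the moment, N m; "gripper_width": opening from 0.0 (shut) to 1.0 (fully open); "grasp_force": force on a finger pad.
Only numpy, scipy, OpenCV 4.12 (cv2) and the standard library are available. Lean on these libraries where they do the work, as an engineer would, in place of code of your own. Each camera call takes 0.05 s, during which the arm holds its last target. There are 200 camera calls.

## Working session

There is one attempt and no reset: what is moved stays moved. The work goes in short steps, Python scripts to look and compute and a tool call to move; the robot and the scene stay as the last step left them, time stands still between calls to the robot, and variables do not carry over. Pictures are saved under pics/ and viewed, at most 18 in all, crops included, and the job is handed in when it is done.

Besides the shell and the picture viewer there is one more tool, called after "Call:" as name(argument=value, ...), one argument or row to a line, values as JSON. move_arm: Moves the arm, as the interface text tells. Its arguments: {"type":"object","properties":{"rows":{"type":"array","items":{"type":"array","items":{"type":"number"}}}},"required":["rows"]}

```bash
mkdir -p pics
cat > h.py <<'E'
import numpy as np, cv2
from plant import manip
def grab(n,f=None):
    d=manip.grab_frame(n)
    if f: cv2.imwrite('pics/'+f,d['img'])
    np.savez('cam_%s.npz'%n,**d)
    return d
def ray(d,u,v):
    p=np.linalg.inv(d['mtx'])@[u,v,1.]; q=p[:2].copy()
    for _ in range(20): q=p[:2]/(1+float(d['k1'])*(q@q))
    R=d['R']; c=-R.T@d['t'].ravel(); return c,R.T@np.array([q[0],q[1],1])
def atz(d,u,v,z):
    c,r=ray(d,u,v); return c+r*(z-c[2])/r[2]
def proj(d,X):
    X=np.asarray(X,float); c=X@d['R'].T+d['t'].ravel(); q=c[...,:2]/c[...,2:]
    q=q*(1+float(d['k1'])*(q**2).sum(-1,keepdims=True))
    return q@d['mtx'][:2,:2].T+d['mtx'][:2,2]
E
python3 - <<'E'
from h import *
for n in('scene','top','wrist'):
    d=grab(n,n+'0.png'); print(n,d['mtx'].tolist(),d['k1'],(-d['R'].T@d['t'].ravel()).round(3),d['R'].round(3).tolist())
print(manip.state(),manip.tip_reach)
E
```

```text
scene [[372.26948827579326, 0.0, 323.80133288403465], [0.0, 372.26948827579326, 195.35753376336618], [0.0, 0.0, 1.0]] -0.022315069144929277 [0.802 0.378 0.776] [[-0.781, 0.624, 0.001], [0.524, 0.657, -0.541], [-0.339, -0.422, -0.841]]
top [[439.9341912813982, 0.0, 323.0037498044584], [0.0, 439.9341912813982, 198.4640312745953], [0.0, 0.0, 1.0]] -0.026995514703335773 [ 0.388 -0.024  1.006] [[0.012, -0.999, -0.036], [-0.997, -0.01, -0.08], [0.08, 0.037, -0.996]]
wrist [[358.68227847068624, 0.0, 315.95312393402486], [0.0, 358.68227847068624, 200.09352115845854], [0.0, 0.0, 1.0]] -0.04900900726626851 [ 0.234 -0.584  0.373] [[0.249, -0.969, -0.002], [-0.918, -0.237, 0.317], [-0.308, -0.077, -0.948]]
{'time': 0.15, 'joint_pos': array([-1.43699690e+00,  5.32466263e-02,  1.61394877e+00,  8.34410827e-06,
        1.47600113e+00, -1.19000220e-01]), 'joint_vel': array([-0.00123471, -0.00343452, -0.00377866, -0.00025255, -0.00043489,
       -0.00070777]), 'joint_efforts': array([ 3.91706690e-04, -3.94240344e+01, -3.70720947e+01, -1.06305499e-04,
        4.74767105e-03,  2.26028305e-05]), 'tool_pos': array([ 0.15626506, -0.60469184,  0.24933755]), 'tool_rot': array([-8.01944821e-04,  9.92021904e-01,  1.26063079e-01, -1.78106481e-06]), 'contact_force': array([-0.08464522, -0.04457033,  0.62372393]), 'ft_torque': array([ 0.04566429, -0.01493714, -0.01091973]), 'grasp_force': 0.0, 'gripper_width': 0.9966025009878723} 0.019
```

View pics/top0.png

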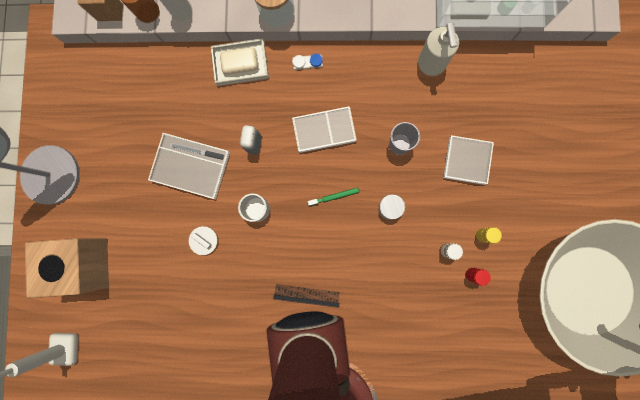

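View pics/scene0.png

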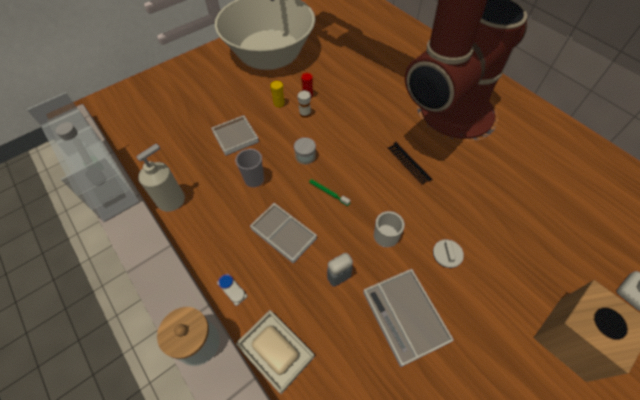

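Run:
```python
import cv2
im=cv2.imread('pics/top0.png')
for n,(x0,y0,x1,y1) in dict(L=(140,95,340,245),R=(300,95,500,275)).items():
    c=cv2.resize(im[y0:y1,x0:x1],None,fx=4 if n=='L' else 3.3,fy=4 if n=='L' else 3.3,interpolation=cv2.INTER_CUBIC)
    s=4 if n=='L' else 3.3
    for u in range(x0,x1,20): cv2.putText(c,str(u),(int((u-x0)*s),10),0,.35,(0,255,255));cv2.line(c,(int((u-x0+.5)*s),12),(int((u-x0+.5)*s),18),(0,255,255))
    for v in range(y0+5,y1,20): cv2.putText(c,str(v),(0,int((v-y0)*s)+4),0,.35,(0,255,255));cv2.line(c,(24,int((v-y0+.5)*s)),(32,int((v-y0+.5)*s)),(0,255,255))
    cv2.imwrite(f'pics/c{n}.png',c)
```

```text
(no output)
```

View pics/cL.png

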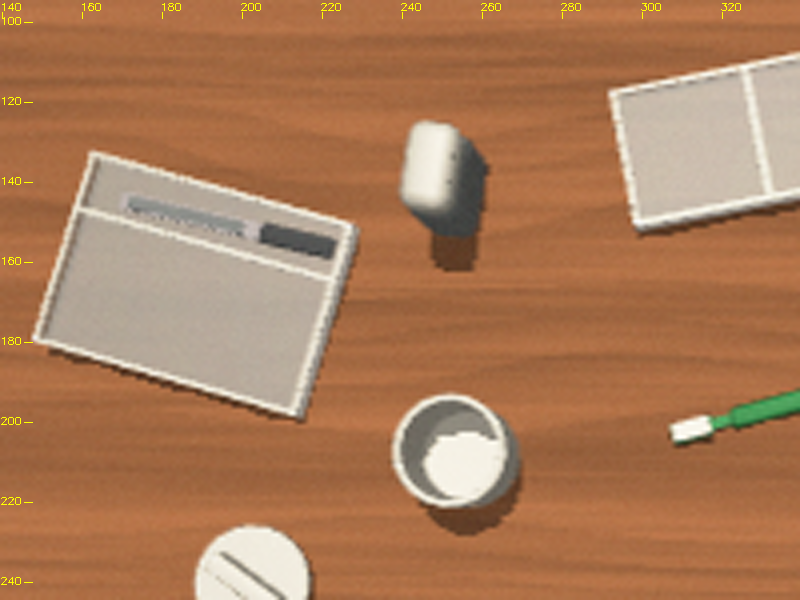

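View pics/cR.png

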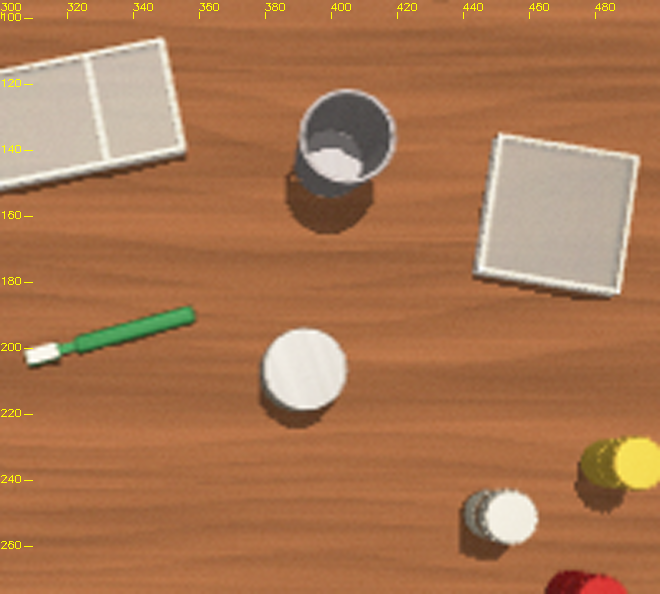

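```bash
cat > m.py <<'E'
from h import *
d=dict(np.load('cam_top.npz')); s=dict(np.load('cam_scene.npz'))
L=lambda X,Y:(140+X/4-.5,95+Y/4-.5); R=lambda X,Y:(300+X/3.3-.5,95+Y/3.3-.5)
P=lambda p,z:atz(d,*p,z)[:2]
o={}
for n,p,z in [('cup',L(450,451),.06),('lid',L(253,583),.012),('jar',R(305,369),.046),('pill',R(511,517),.072),('tumbler',R(347,137),.085)]:
    o[n]=P(p,z)
h,t=P(R(27,357),.012),P(R(194,314),.010); o['brush']=(h+t)/2; by=np.arctan2(*(h-t)[::-1]); print('brush len',np.linalg.norm(h-t),'yaw',np.degrees(by))
T={'cup_tray':([R(497,134),R(639,156),R(621,291),R(475,271)],.096,.096),'pair':([L(609,91),R(163,38),R(186,150),L(637,226)],.08,.133),'brusht':([L(92,152),L(355,224),L(302,412),L(36,338)],.115,.16)}
# corners TL,TR,BR,BL : (+x,+y),(+x,-y),(-x,-y),(-x,+y)
ty={}
for n,(c,a,b) in T.items():
    c=np.array([P(p,.018) for p in c]); m=c.mean(0)
    x=(c[0]+c[1]-c[2]-c[3])/2; y=(c[0]+c[3]-c[1]-c[2])/2
    yx=np.arctan2(x[1],x[0]); yy=np.arctan2(-y[0],y[1]); w=(yx*a+yy*b)/(a+b)
    o[n]=m; ty[n]=w; print(n,'size',np.linalg.norm(x).round(4),np.linalg.norm(y).round(4),'yaw',np.degrees([yx,yy,w]).round(1))
bl=P(L(222,553),.03),P(L(285,598),.03); print('bar dir deg',np.degrees(np.arctan2(*(bl[1]-bl[0])[::-1])))
for k in o: print(k,o[k].round(4))
E
cat > ov.py <<'E'
from m import *
def circ(c,r,z): a=np.linspace(0,2*np.pi,60); return np.c_[c[0]+r*np.cos(a),c[1]+r*np.sin(a),a*0+z]
def rect(c,a,b,w,z): q=np.array([[1,1],[1,-1],[-1,-1],[-1,1],[1,1]])*[a/2,b/2]; r=np.array([[np.cos(w),-np.sin(w)],[np.sin(w),np.cos(w)]]); return np.c_[q@r.T+c,[z]*5]
S=[circ(o['cup'],.031,.06),circ(o['cup'],.0295,0),circ(o['lid'],.033,.012),circ(o['jar'],.0275,.046),circ(o['jar'],.0275,0),circ(o['pill'],.0165,.072),circ(o['pill'],.0165,0),circ(o['tumbler'],.031,.085),rect(o['brush'],.12,.012,by,.011)]
for n,(c,a,b) in T.items(): S+=[rect(o[n],a,b,ty[n],.018)]
for cam,dd,(x0,y0,x1,y1) in (('scene',s,(200,60,470,380)),):
    f=2.2 if cam=='scene' else 2; im=cv2.resize(dd['img'][y0:y1,x0:x1],None,fx=1.85,fy=1.85,interpolation=cv2.INTER_CUBIC)
    for q in S: cv2.polylines(im,[np.int32(((proj(dd,q)-[x0,y0]+.5)*1.85)*8)],False,(255,255,0),1,cv2.LINE_AA,3)
    cv2.imwrite(f'pics/ov_{cam}.png',im)
E
python3 ov.py
```

```text
brush len 0.11858424950037104 yaw 105.11722658315618
cup_tray size 0.0951 0.0984 yaw [-9.1 -8.  -8.5]
pair size 0.0804 0.1329 yaw [12.2 11.5 11.7]
brusht size 0.1122 0.1617 yaw [-14.3 -14.9 -14.6]
bar dir deg -123.88343152677812
cup [0.4431 0.1642]
lid [0.3694 0.285 ]
jar [ 0.4491 -0.1395]
pill [ 0.3546 -0.2667]
tumbler [ 0.5958 -0.1617]
brush [ 0.473  -0.0105]
cup_tray [ 0.5594 -0.3149]
pair [0.6274 0.0121]
brusht [0.5419 0.3226]
```

View pics/ov_scene.png

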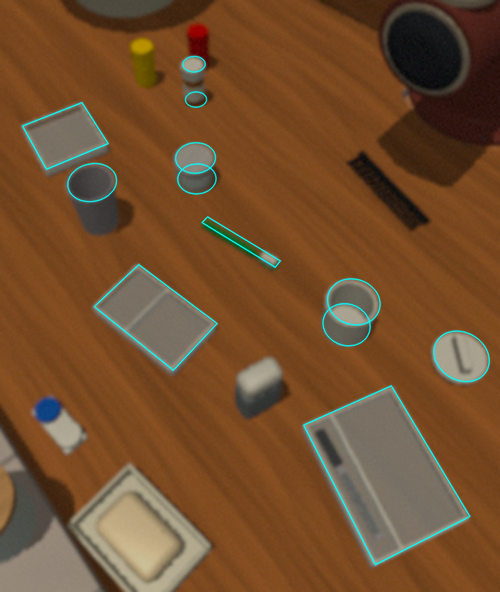

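```bash
cat > plan.py <<'E'
import sys,numpy as np
from scipy.spatial.transform import Rotation as Ro
from plant import manip
def plan(x,y,z,phi=None):
    s=manip.state(); q=s['tool_rot']; M=Ro.from_quat(np.r_[q[1:],q[0]]).as_matrix()
    cur=np.degrees(np.arctan2(M[1,0],M[0,0])); phi=cur if phi is None else phi
    turn=-((phi-cur+180)%360-180); p=s['tool_pos']; a=np.radians(phi); D=np.array([x,y,z])-p
    print('t',round(s['time'],2),'p',p.round(4),'phi',cur.round(1),'tilt',np.degrees(np.arccos(-M[2,2])).round(2),'w',round(85*s['gripper_width'],1),'gf',round(s['grasp_force'],1),'F',s['contact_force'].round(1),'j',s['joint_pos'].round(2))
    print(' turn z %.1f; shift after (cm): x %.2f y %.2f z %.2f'%(turn,100*(D[0]*np.cos(a)+D[1]*np.sin(a)),100*(D[0]*np.sin(a)-D[1]*np.cos(a)),-100*D[2]))
if __name__=='__main__': plan(*map(float,sys.argv[1:]))
E
python3 plan.py .3546 -.2667 .16 101.7
python3 - <<'E'
from m import *
print(P((493,235),.072),P((482,277),.072))
f=lambda X,Y:atz(s,200+X/1.85-.5,60+Y/1.85-.5,.03)[:2]
v=f(465,372)-f(455,335); print(np.degrees(np.arctan2(v[1],v[0])))
E
```

```text
t 0.15 p [ 0.1563 -0.6047  0.2493] phi 14.5 tilt 0.09 w 84.7 gf 0.0 F [-0.1 -0.   0.6] j [-1.44  0.05  1.61  0.    1.48 -0.12]
 turn z -87.2; shift after (cm): x 29.07 y 26.28 z 8.93
brush len 0.11858424950037104 yaw 105.11722658315618
cup_tray size 0.0951 0.0984 yaw [-9.1 -8.  -8.5]
pair size 0.0804 0.1329 yaw [12.2 11.5 11.7]
brusht size 0.1122 0.1617 yaw [-14.3 -14.9 -14.6]
bar dir deg -123.88343152677812
cup [0.4431 0.1642]
lid [0.3694 0.285 ]
jar [ 0.4491 -0.1395]
pill [ 0.3546 -0.2667]
tumbler [ 0.5958 -0.1617]
brush [ 0.473  -0.0105]
cup_tray [ 0.5594 -0.3149]
pair [0.6274 0.0121]
brusht [0.5419 0.3226]
[ 0.38926953 -0.34774224] [ 0.30175261 -0.32359568]
55.42437143536231
```

Call:
move_arm(
  rows=[
    [0, 0, 0, 0, 0, -7.1, 0.5],
    [0, 0, 0, 0, 0, -7.1, 0.5],
    [0, 0, 0, 0, 0, -7.1, 0.5],
    [0, 0, 0, 0, 0, -7.1, 0.5],
    [0, 0, 0, 0, 0, -7.1, 0.5],
    [0, 0, 0, 0, 0, -7.1, 0.5],
    [0, 0, 0, 0, 0, -7.1, 0.5],
    [0, 0, 0, 0, 0, -7.1, 0.5],
    [0, 0, 0, 0, 0, -7.1, 0.5],
    [0, 0, 0, 0, 0, -7.1, 0.5],
    [0, 0, 0, 0, 0, -7.1, 0.5],
    [0, 0, 0, 0, 0, -7.1, 0.5],
    [0, 0, 0, 0, 0, -2, 0.5],
    [2.4, 2.2, 0, 0, 0, 0, 0.5],
    [2.4, 2.2, 0, 0, 0, 0, 0.5],
    [2.4, 2.2, 0, 0, 0, 0, 0.5],
    [2.4, 2.2, 0, 0, 0, 0, 0.5],
  ],
)

```text
time: 1.57
tool_pos: [0.2234, -0.4919, 0.2497]
tool_rot: [-0.0, 0.632, 0.775, 0.0]
contact_force: [1.4, -0.2, 0.1]
gripper_width: 0.748
grasp_force: 0.0
```

Call:
move_arm(
  rows=[
    [2.4, 2.2, 0.9, 0, 0, 0, 0.5],
    [2.4, 2.2, 0.9, 0, 0, 0, 0.5],
    [2.4, 2.2, 0.9, 0, 0, 0, 0.5],
    [2.4, 2.2, 0.9, 0, 0, 0, 0.5],
    [2.4, 2.2, 0.9, 0, 0, 0, 0.5],
    [2.4, 2.2, 0.9, 0, 0, 0, 0.5],
    [2.4, 2.2, 0.9, 0, 0, 0, 0.5],
    [2.4, 2.1, 0.9, 0, 0, 0, 0.5],
    [0, 0, 0, 0, 0, 0, 0.5],
  ],
)

```text
time: 2.32
tool_pos: [0.3562, -0.265, 0.1756]
tool_rot: [-0.002, 0.629, 0.777, 0.001]
contact_force: [-0.2, 0.2, 0.0]
gripper_width: 0.748
grasp_force: 0.0
```

```bash
python3 plan.py .3546 -.2667 .05 101.7; python3 -c "
from h import *; grab('wrist','w1.png')"
```

```text
t 2.32 p [ 0.3562 -0.265   0.1756] phi 102.0 tilt 0.3 w 63.6 gf 0.0 F [-0.2  0.2  0. ] j [-0.81 -0.34  2.1   0.    1.4  -1.02]
 turn z 0.3; shift after (cm): x -0.13 y -0.20 z 12.56
```

View pics/w1.png

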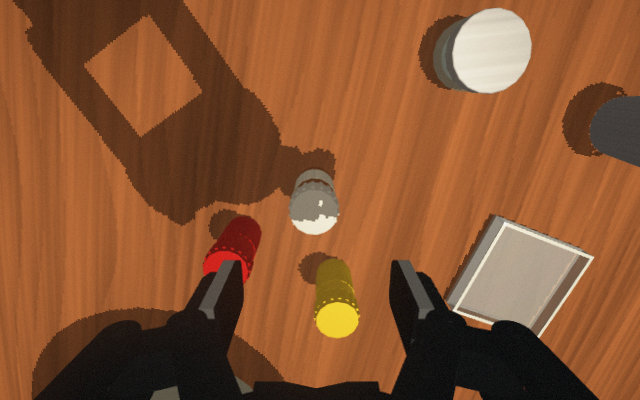

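Run:
```python
from h import *
d=dict(np.load('cam_wrist.npz'))
for X in [(.3546,-.2667,.072),(.3546,-.2667,0),(.4491,-.1395,.046),(.38926953,-.34774224,.072)]: print(proj(d,np.array(X)).round(1))
print(atz(d,314,215,.072),atz(d,492,50,.046))
```

```text
[315.1 211.7]
[315.5 183.3]
[493.1  50.3]
[338.  319.3]
[ 0.35434736 -0.2692184   0.072     ] [ 0.44827074 -0.13949247  0.046     ]
```

Call:
move_arm(
  rows=[
    [-0.1, -0.2, 2, 0, 0, 0.3, 0.5],
    [0, 0, 2, 0, 0, 0, 0.5],
    [0, 0, 2, 0, 0, 0, 0.5],
    [0, 0, 2, 0, 0, 0, 0.5],
    [0, 0, 2, 0, 0, 0, 0.5],
    [0, 0, 1.5, 0, 0, 0, 0.5],
    [0, 0, 1, 0, 0, 0, 0.5],
    [0, 0, 0, 0, 0, 0, 0.5],
    [0, 0, 0, 0, 0, 0, -1],
    [0, 0, 0, 0, 0, 0, -1],
    [0, 0, 0, 0, 0, 0, -1],
    [0, 0, 0, 0, 0, 0, -1],
    [0, 0, 0, 0, 0, 0, -1],
    [0, 0, 0, 0, 0, 0, -1],
    [0, 0, 0, 0, 0, 0, -1],
    [0, 0, 0, 0, 0, 0, -1],
  ],
)

```text
time: 3.7
tool_pos: [0.3547, -0.2722, 0.0549]
tool_rot: [0.001, 0.633, 0.774, -0.0]
contact_force: [-0.4, 0.1, 7.1]
gripper_width: 0.369
grasp_force: 59.3
```

Run:
```python
from plan import *
w=np.radians(11.7); c=np.array([.6274,.0121]); r=np.array([[np.cos(w),-np.sin(w)],[np.sin(w),np.cos(w)]])
for n,y in(('jar',.0265),('pill',-.0385)): print(n,c+r@[0,y])
t=c+r@[0,-.0385]
plan(*t,.054,101.7)
w=np.radians(-14.6); print('brush',np.array([.5419,.3226])+np.array([[np.cos(w),-np.sin(w)],[np.sin(w),np.cos(w)]])@[-.0165,0])
```

```text
jar [0.62202614 0.0380494 ]
pill [ 0.63520731 -0.02560008]
t 3.7 p [ 0.3547 -0.2722  0.0549] phi 101.4 tilt 0.17 w 31.3 gf 59.3 F [-0.4  0.1  7.1] j [-0.82 -0.17  2.18 -0.    1.14 -1.02]
 turn z -0.3; shift after (cm): x 18.46 y 32.47 z 0.09
brush [0.5259328  0.32675914]
```

Call:
move_arm(
  rows=[
    [0, 0, -1, 0, 0, 0, -1],
    [0, 0, -1.5, 0, 0, 0, -1],
    [0, 0, -2, 0, 0, 0, -1],
    [0, 0, -2, 0, 0, 0, -1],
    [0, 0, -2, 0, 0, 0, -1],
    [0, 0, -2, 0, 0, 0, -1],
    [0, 0, -2, 0, 0, 0, -1],
    [0, 0, 0, 0, 0, 0, -1],
  ],
)

```text
time: 4.37
tool_pos: [0.3554, -0.2727, 0.1832]
tool_rot: [0.004, 0.633, 0.774, -0.0]
contact_force: [-0.4, -1.1, -0.4]
gripper_width: 0.372
grasp_force: 59.4
```

Call:
move_arm(
  rows=[
    [1.1, 1.8, 0, 0, 0, 0, -1],
    [1.1, 1.8, 0, 0, 0, 0, -1],
    [1.1, 1.8, 0, 0, 0, 0, -1],
    [1.1, 1.8, 0, 0, 0, 0, -1],
    [1.1, 1.8, 0, 0, 0, 0, -1],
    [1.1, 1.8, 0, 0, 0, 0, -1],
    [1.1, 1.8, 0, 0, 0, 0, -1],
    [1.1, 1.8, 0, 0, 0, 0, -1],
    [1.1, 1.8, 0, 0, 0, 0, -1],
    [1.1, 1.8, 0, 0, 0, 0, -1],
    [1.1, 1.8, 0, 0, 0, 0, -1],
    [1.1, 1.8, 0, 0, 0, 0, -1],
    [1.1, 1.8, 0, 0, 0, 0, -1],
    [1.1, 1.8, 0, 0, 0, 0, -1],
    [1.1, 1.8, 0, 0, 0, 0, -1],
    [1.1, 1.8, 0, 0, 0, 0, -1],
    [0.9, 1.8, 0, 0, 0, 0, -1],
    [0, 1.8, 0, 0, 0, 0, -1],
    [0, 0, 0, 0, 0, 0, -1],
  ],
)

```text
time: 5.95
tool_pos: [0.6361, -0.0246, 0.1769]
tool_rot: [-0.0, 0.633, 0.774, 0.0]
contact_force: [-0.4, -0.5, -0.9]
gripper_width: 0.376
grasp_force: 59.6
```

```bash
python3 plan.py .6352 -.0256 .06 101.7; python3 -c "
from h import *; grab('wrist','w2.png')"
```

```text
t 5.95 p [ 0.6361 -0.0246  0.1769] phi 101.5 tilt 0.05 w 32.0 gf 59.6 F [-0.4 -0.5 -0.9] j [-0.16  0.13  1.65  0.    1.36 -0.36]
 turn z -0.2; shift after (cm): x -0.08 y -0.11 z 11.69
```

View pics/w2.png

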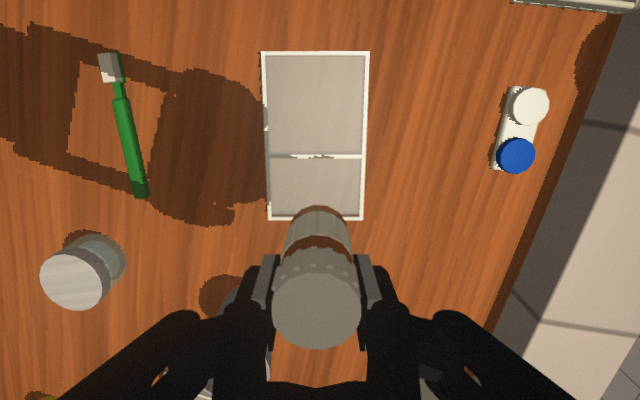

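Run:
```python
from h import *
d=dict(np.load('cam_wrist.npz'))
p=np.array([.6361,-.0246]); a=np.radians(101.5)
def loc(q): D=q[:2]-p; return (np.r_[D[0]*np.cos(a)+D[1]*np.sin(a),D[0]*np.sin(a)-D[1]*np.cos(a)]*1000).round(1)
print('cap',loc(atz(d,317,306,.194)),'foot far edge',loc(atz(d,315,207,.122)))
c=np.array([atz(d,u,v,.018)[:2] for u,v in[(369,52),(362,217),(269,217),(262,52)]]) # (+x,+y),(+x,-y),(-x,-y),(-x,+y)
m=c.mean(0);x=(c[0]+c[1]-c[2]-c[3])/2;y=(c[0]+c[3]-c[1]-c[2])/2
print(m,np.linalg.norm(x),np.linalg.norm(y),np.degrees([np.arctan2(x[1],x[0]),np.arctan2(-y[0],y[1])]))
print('jar',atz(d,77,279,.046),'div',loc(atz(d,316,156,.018)))
```

```text
cap [ 7.5 -0.7] foot far edge [18.8 -1.7]
[0.62678764 0.01228581] 0.07869844279701213 0.13002600669239106 [11.43013111 11.39281749]
jar [ 0.45419241 -0.13470243  0.046     ] div [25.2 -1.4]
```

Call:
move_arm(
  rows=[
    [-0.3, 0, 1.5, 0, 0, 0, -1],
    [-0.3, 0, 1.5, 0, 0, 0, -1],
    [0, 0, 1.5, 0, 0, 0, -1],
    [0, 0, 1.5, 0, 0, 0, -1],
    [0, 0, 1.5, 0, 0, 0, -1],
    [0, 0, 1.5, 0, 0, 0, -1],
    [0, 0, 1, 0, 0, 0, -1],
    [0, 0, 0.8, 0, 0, 0, -1],
    [0, 0, 0.4, 0, 0, 0, -1],
    [0, 0, 0, 0, 0, 0, -1],
    [0, 0, 0, 0, 0, 0, -1],
  ],
)

```text
time: 6.92
tool_pos: [0.6365, -0.0318, 0.0667]
tool_rot: [0.0, 0.633, 0.774, 0.0]
contact_force: [0.1, -0.6, -0.4]
gripper_width: 0.369
grasp_force: 59.6
```

```bash
python3 plan.py .6352 -.0256 .0589 101.5
```

```text
t 6.92 p [ 0.6365 -0.0318  0.0667] phi 101.4 tilt 0.04 w 31.4 gf 59.6 F [ 0.1 -0.6 -0.4] j [-0.17  0.25  1.71  0.    1.17 -0.37]
 turn z -0.1; shift after (cm): x 0.63 y -0.01 z 0.78
```

Call:
move_arm(
  rows=[
    [0, 0, 0.2, 0, 0, 0, -1],
    [0, 0, 0.2, 0, 0, 0, -1],
    [0, 0, 0.2, 0, 0, 0, -1],
    [0, 0, 0, 0, 0, 0, -1],
    [0, 0, 0, 0, 0, 0, -1],
  ],
)

```text
time: 7.33
tool_pos: [0.636, -0.0318, 0.0603]
tool_rot: [-0.0, 0.634, 0.774, -0.0]
contact_force: [0.3, 0.8, -0.6]
gripper_width: 0.37
grasp_force: 59.6
```

Call:
move_arm(
  rows=[
    [0, 0, 0.1, 0, 0, 0, -1],
    [0, 0, 0.1, 0, 0, 0, -1],
    [0, 0, 0, 0, 0, 0, -1],
    [0, 0, 0, 0, 0, 0, -1],
  ],
)

```text
time: 7.67
tool_pos: [0.6364, -0.0318, 0.0589]
tool_rot: [0.0, 0.633, 0.774, 0.0]
contact_force: [-0.9, 0.5, 2.7]
gripper_width: 0.37
grasp_force: 59.8
```

Call:
move_arm(
  rows=[
    [0, 0, 0.1, 0, 0, 0, -1],
    [0, 0, 0, 0, 0, 0, -1],
    [0, 0, 0, 0, 0, 0, -0.15],
    [0, 0, 0, 0, 0, 0, -0.1],
    [0, 0, 0, 0, 0, 0, 0],
    [0, 0, 0, 0, 0, 0, 0.3],
    [0, 0, 0, 0, 0, 0, 0.3],
    [0, 0, -1, 0, 0, 0, 0.4],
    [0, 0, -2, 0, 0, 0, 0.5],
    [0, 0, -3, 0, 0, 0, 0.5],
    [0, 0, -3, 0, 0, 0, 0.5],
    [0, 0, -3, 0, 0, 0, 0.5],
    [0, 0, 0, 0, 0, 0, 0.5],
  ],
)

```text
time: 8.75
tool_pos: [0.6402, -0.0324, 0.1867]
tool_rot: [0.006, 0.633, 0.774, 0.003]
contact_force: [0.7, 0.0, 1.4]
gripper_width: 0.753
grasp_force: 0.0
```

```bash
python3 plan.py .4491 -.1395 .037 101.5; python3 -c "
from h import *
d=grab('top'); i=d['img'][100:280,280:500]; cv2.imwrite('pics/t3.png',cv2.resize(i,None,fx=3,fy=3,interpolation=cv2.INTER_CUBIC))"
```

```text
t 8.75 p [ 0.6402 -0.0324  0.1867] phi 101.4 tilt 0.79 w 64.0 gf 0.0 F [0.7 0.  1.4] j [-0.17  0.13  1.64  0.    1.36 -0.37]
 turn z -0.1; shift after (cm): x -6.69 y -20.86 z 14.97
```

View pics/t3.png

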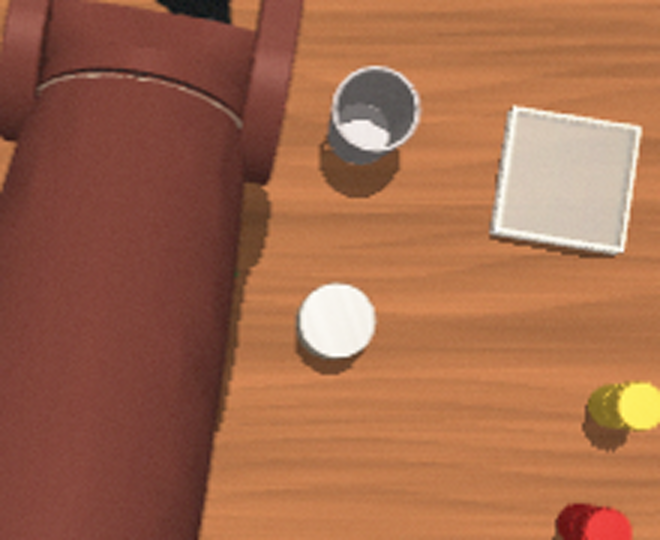

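Call:
move_arm(
  rows=[
    [-0.8, -2.6, 0, 0, 0, 0, 0.9],
    [-0.8, -2.6, 0, 0, 0, 0, 0.9],
    [-0.8, -2.6, 0, 0, 0, 0, 0.9],
    [-0.8, -2.6, 1, 0, 0, 0, 0.9],
    [-0.8, -2.6, 1, 0, 0, 0, 0.9],
    [-0.8, -2.6, 1, 0, 0, 0, 0.9],
    [-0.8, -2.6, 1, 0, 0, 0, 0.9],
    [-1.1, -2.6, 1, 0, 0, 0, 0.9],
    [0, 0, 0, 0, 0, 0, 0.9],
    [0, 0, 0, 0, 0, 0, 0.9],
  ],
)

```text
time: 9.63
tool_pos: [0.4437, -0.1385, 0.1258]
tool_rot: [-0.001, 0.634, 0.773, -0.0]
contact_force: [-0.2, -0.1, 0.8]
gripper_width: 0.948
grasp_force: 0.0
```

```bash
python3 plan.py .4491 -.1395 .037 101.5; python3 -c "
from h import *
d=grab('wrist','w3.png')"
```

```text
t 9.63 p [ 0.4437 -0.1385  0.1258] phi 101.3 tilt 0.14 w 80.6 gf 0.0 F [-0.2 -0.1  0.8] j [-0.46 -0.23  2.09  0.    1.28 -0.66]
 turn z -0.2; shift after (cm): x -0.20 y 0.51 z 8.88
```

View pics/w3.png

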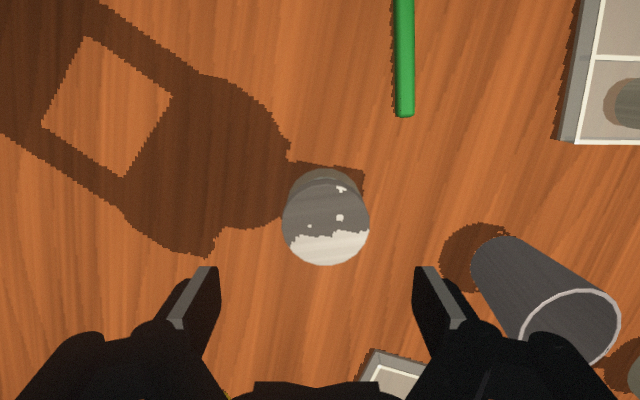

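Call:
move_arm(
  rows=[
    [-0.2, 0.5, 0.5, 0, 0, 0, 0.9],
    [0, 0, 1.2, 0, 0, 0, 0.9],
    [0, 0, 1.2, 0, 0, 0, 0.9],
    [0, 0, 1.2, 0, 0, 0, 0.9],
    [0, 0, 1.2, 0, 0, 0, 0.9],
    [0, 0, 1.2, 0, 0, 0, 0.9],
    [0, 0, 1.2, 0, 0, 0, 0.9],
    [0, 0, 0.8, 0, 0, 0, 0.9],
    [0, 0, 0, 0, 0, 0, 0.9],
    [0, 0, 0, 0, 0, 0, 0.9],
  ],
)

```text
time: 10.52
tool_pos: [0.4501, -0.1391, 0.0413]
tool_rot: [-0.001, 0.633, 0.774, -0.0]
contact_force: [0.4, -0.5, -0.6]
gripper_width: 0.948
grasp_force: 0.0
```

Run:
```python
from h import *
from plan import plan
d=dict(np.load('cam_wrist.npz')); q=atz(d,326,222,.046); print(q)
plan(q[0],q[1],.037,101.5)
```

```text
[ 0.44831325 -0.13731899  0.046     ]
t 10.52 p [ 0.4501 -0.1391  0.0413] phi 101.4 tilt 0.11 w 80.5 gf 0.0 F [ 0.4 -0.5 -0.6] j [-0.46 -0.08  2.12  0.    1.1  -0.66]
 turn z -0.1; shift after (cm): x 0.22 y -0.14 z 0.43
```

Call:
move_arm(
  rows=[
    [0.1, -0.1, 0.3, 0, 0, 0, 0.9],
    [0, 0, 0, 0, 0, 0, 0.9],
    [0, 0, 0, 0, 0, 0, -1],
    [0, 0, 0, 0, 0, 0, -1],
    [0, 0, 0, 0, 0, 0, -1],
    [0, 0, 0, 0, 0, 0, -1],
    [0, 0, 0, 0, 0, 0, -1],
    [0, 0, 0, 0, 0, 0, -1],
    [0, 0, 0, 0, 0, 0, -1],
  ],
)

```text
time: 11.27
tool_pos: [0.4503, -0.1391, 0.0403]
tool_rot: [0.001, 0.633, 0.774, 0.0]
contact_force: [-0.4, -0.1, 6.4]
gripper_width: 0.62
grasp_force: 63.4
```

Call:
move_arm(
  rows=[
    [0, 0, -0.5, 0, 0, 0, -1],
    [0, 0, -1, 0, 0, 0, -1],
    [0, 0, -1.5, 0, 0, 0, -1],
    [0, 0, -2, 0, 0, 0, -1],
    [0, 0, -2, 0, 0, 0, -1],
    [0, 0, -2, 0, 0, 0, -1],
    [0, 0, -2, 0, 0, 0, -1],
    [0, 0, -2, 0, 0, 0, -1],
    [0, 0, 0, 0, 0, 0, -1],
  ],
)

```text
time: 12.02
tool_pos: [0.4516, -0.1396, 0.1742]
tool_rot: [0.004, 0.633, 0.774, 0.001]
contact_force: [0.6, -0.6, -0.7]
gripper_width: 0.617
grasp_force: 63.2
```

```bash
python3 plan.py .6218 .0384 .06 101.5
```

```text
t 12.02 p [ 0.4516 -0.1396  0.1742] phi 101.4 tilt 0.46 w 52.5 gf 63.2 F [ 0.6 -0.6 -0.7] j [-0.46 -0.27  2.04  0.    1.36 -0.66]
 turn z -0.1; shift after (cm): x 14.05 y 20.23 z 11.42
```

Call:
move_arm(
  rows=[
    [0.8, 1, 0, 0, 0, 0, -1],
    [1.3, 1.9, 0, 0, 0, 0, -1],
    [1.3, 1.9, 0, 0, 0, 0, -1],
    [1.3, 1.9, 0, 0, 0, 0, -1],
    [1.3, 1.9, 0, 0, 0, 0, -1],
    [1.3, 1.9, 0, 0, 0, 0, -1],
    [1.3, 1.9, 0, 0, 0, 0, -1],
    [1.3, 1.9, 0, 0, 0, 0, -1],
    [1.3, 1.9, 0, 0, 0, 0, -1],
    [1.3, 1.9, 0, 0, 0, 0, -1],
    [1, 1.6, 0, 0, 0, 0, -1],
    [0.5, 0.8, 0, 0, 0, 0, -1],
    [0, 0, 0, 0, 0, 0, -1],
    [0, 0, 0, 0, 0, 0, -1],
  ],
)

```text
time: 13.18
tool_pos: [0.6221, 0.0389, 0.1681]
tool_rot: [-0.001, 0.633, 0.774, -0.001]
contact_force: [-0.1, -0.5, -1.3]
gripper_width: 0.619
grasp_force: 63.3
```

```bash
python3 plan.py .6218 .0384 .0443 101.5;  python3 -c "
from h import *
d=grab('wrist','w4.png')"
```

```text
t 13.18 p [0.6221 0.0389 0.1681] phi 101.4 tilt 0.13 w 52.6 gf 63.3 F [-0.1 -0.5 -1.3] j [-0.06  0.11  1.69 -0.    1.34 -0.26]
 turn z -0.1; shift after (cm): x -0.04 y -0.04 z 12.38
```

View pics/w4.png

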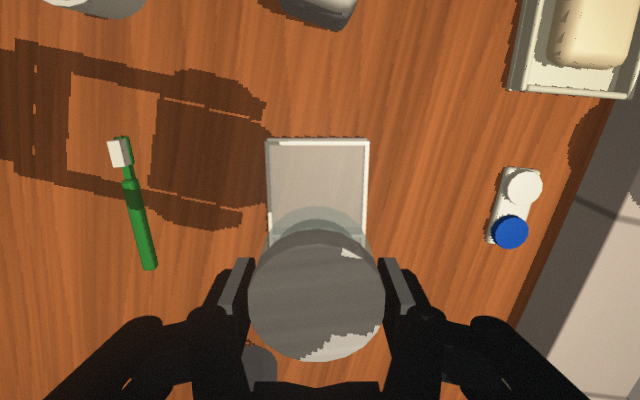

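Run:
```python
from h import *
d=dict(np.load('cam_wrist.npz'))
p=np.array([.6221,.0389]); a=np.radians(101.4)
D=(atz(d,316,295,.174)-np.r_[p,0])[:2]; print(np.r_[D[0]*np.cos(a)+D[1]*np.sin(a),D[0]*np.sin(a)-D[1]*np.cos(a)]*1000)
```

```text
[ 4.61390568 -1.17139883]
```

Call:
move_arm(
  rows=[
    [0, 0, 1, 0, 0, 0, -1],
    [0, 0, 1.5, 0, 0, 0, -1],
    [0, 0, 1.5, 0, 0, 0, -1],
    [0, 0, 1.5, 0, 0, 0, -1],
    [0, 0, 1.5, 0, 0, 0, -1],
    [0, 0, 1.5, 0, 0, 0, -1],
    [0, 0, 1, 0, 0, 0, -1],
    [0, 0, 0.5, 0, 0, 0, -1],
    [0, 0, 0, 0, 0, 0, -1],
    [0, 0, 0, 0, 0, 0, -1],
  ],
)

```text
time: 14.07
tool_pos: [0.6229, 0.0387, 0.0695]
tool_rot: [0.0, 0.634, 0.774, 0.0]
contact_force: [-0.1, -0.3, -1.1]
gripper_width: 0.62
grasp_force: 63.3
```

```bash
python3 plan.py .6218 .0384 .0443 101.5
```

```text
t 14.07 p [0.6229 0.0387 0.0695] phi 101.4 tilt 0.01 w 52.7 gf 63.3 F [-0.1 -0.3 -1.1] j [-0.06  0.22  1.75 -0.    1.17 -0.26]
 turn z -0.1; shift after (cm): x -0.01 y -0.11 z 2.52
```

Call:
move_arm(
  rows=[
    [-0.25, 0, 0.6, 0, 0, 0, -1],
    [0, 0, 0.6, 0, 0, 0, -1],
    [0, 0, 0.4, 0, 0, 0, -1],
    [0, 0, 0.3, 0, 0, 0, -1],
    [0, 0, 0.2, 0, 0, 0, -1],
    [0, 0, 0.1, 0, 0, 0, -1],
    [0, 0, 0, 0, 0, 0, -1],
    [0, 0, 0, 0, 0, 0, -1],
  ],
)

```text
time: 14.73
tool_pos: [0.6234, 0.0366, 0.0474]
tool_rot: [0.0, 0.633, 0.774, 0.0]
contact_force: [-0.9, -0.6, -1.5]
gripper_width: 0.621
grasp_force: 63.3
```

Call:
move_arm(
  rows=[
    [0, 0, 0.1, 0, 0, 0, -1],
    [0, 0, 0.1, 0, 0, 0, -1],
    [0, 0, 0, 0, 0, 0, -1],
    [0, 0, 0, 0, 0, 0, -1],
  ],
)

```text
time: 15.07
tool_pos: [0.6233, 0.0366, 0.0453]
tool_rot: [-0.0, 0.634, 0.774, -0.0]
contact_force: [0.3, -0.2, -1.5]
gripper_width: 0.625
grasp_force: 63.3
```

Call:
move_arm(
  rows=[
    [0, 0, 0.1, 0, 0, 0, -1],
    [0, 0, 0.05, 0, 0, 0, -1],
    [0, 0, 0, 0, 0, 0, -1],
    [0, 0, 0, 0, 0, 0, -1],
  ],
)

```text
time: 15.4
tool_pos: [0.6236, 0.0366, 0.0444]
tool_rot: [0.0, 0.633, 0.774, 0.0]
contact_force: [-1.8, 0.7, 3.8]
gripper_width: 0.622
grasp_force: 63.6
```

Call:
move_arm(
  rows=[
    [0, 0, 0, 0, 0, 0, 0.3],
    [0, 0, 0, 0, 0, 0, 0.5],
    [0, 0, 0, 0, 0, 0, 0.6],
    [0, 0, 0, 0, 0, 0, 0.65],
    [0, 0, 0, 0, 0, 0, 0.65],
    [0, 0, -1, 0, 0, 0, 0.65],
    [0, 0, -2, 0, 0, 0, 0.7],
    [0, 0, -2.5, 0, 0, 0, 0.9],
    [0, 0, -2.5, 0, 0, 0, 0.9],
    [0, 0, -2.5, 0, 0, 0, 0.9],
    [0, 0, -2, 0, 0, 0, 0.9],
    [0, 0, 0, 0, 0, 0, 0.9],
  ],
)

```text
time: 16.4
tool_pos: [0.6265, 0.0364, 0.1759]
tool_rot: [0.004, 0.633, 0.774, 0.003]
contact_force: [0.8, 0.1, 0.7]
gripper_width: 0.952
grasp_force: 0.0
```

```bash
python3 plan.py .4431 .1642 .13 101.5
```

```text
t 16.4 p [0.6265 0.0364 0.1759] phi 101.4 tilt 0.61 w 80.9 gf 0.0 F [0.8 0.1 0.7] j [-0.06  0.11  1.68  0.    1.34 -0.26]
 turn z -0.1; shift after (cm): x 16.18 y -15.43 z 4.59
```

Call:
move_arm(
  rows=[
    [1.6, -1.5, 0, 0, 0, 0, 0.95],
    [1.6, -1.5, 0, 0, 0, 0, 0.95],
    [1.6, -1.5, 0, 0, 0, 0, 0.95],
    [1.6, -1.5, 0, 0, 0, 0, 0.95],
    [1.6, -1.5, 0, 0, 0, 0, 0.95],
    [1.6, -1.5, 0, 0, 0, 0, 0.95],
    [1.6, -1.5, 0.8, 0, 0, 0, 0.95],
    [1.6, -1.5, 1, 0, 0, 0, 0.95],
    [1.6, -1.5, 1, 0, 0, 0, 0.95],
    [1.6, -1.6, 1, 0, 0, 0, 0.95],
    [0, 0, 0, 0, 0, 0, 0.95],
    [0, 0, 0, 0, 0, 0, 0.95],
  ],
)

```text
time: 17.4
tool_pos: [0.4424, 0.1638, 0.1297]
tool_rot: [-0.0, 0.633, 0.774, -0.001]
contact_force: [0.7, 0.1, 0.5]
gripper_width: 0.98
grasp_force: 0.0
```

```bash
python3 plan.py .4431 .1642 .042 101.5
python3 - <<'E'
from h import *
d=grab('wrist'); t=grab('top')
a=np.linspace(0,2*np.pi,60); q=np.c_[.4431+.031*np.cos(a),.1642+.031*np.sin(a),a*0+.06]
im=d['img'].copy(); cv2.polylines(im,[np.int32(proj(d,q))],True,(255,255,0),1)
b=cv2.resize(t['img'][95:205,280:420],None,fx=3,fy=3,interpolation=cv2.INTER_CUBIC)
o=np.zeros((330+250,640,3),np.uint8); o[:330,:420]=b; o[330:]=im[110:360]; cv2.imwrite('pics/c5.png',o)
E
```

```text
t 17.4 p [0.4424 0.1638 0.1297] phi 101.5 tilt 0.1 w 83.3 gf 0.0 F [0.7 0.1 0.5] j [ 0.2  -0.22  2.07 -0.    1.29 -0.  ]
 turn z -0.0; shift after (cm): x 0.02 y 0.07 z 8.77
```

View pics/c5.png

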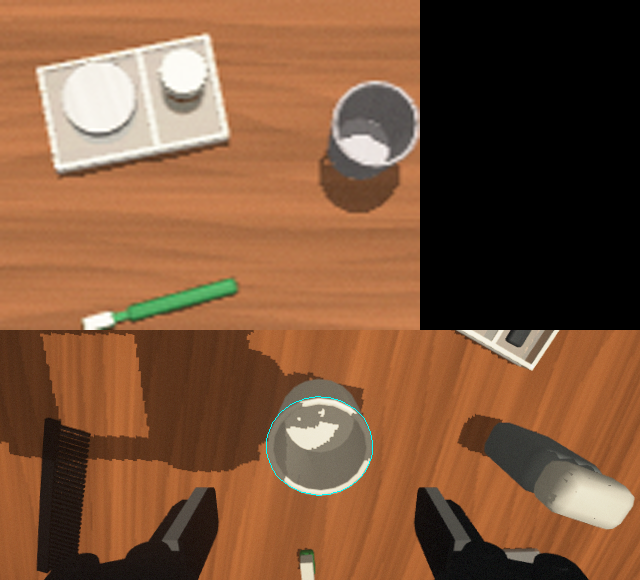

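Call:
move_arm(
  rows=[
    [0, 0, 0.8, 0, 0, 0, 0.95],
    [0, 0, 1.2, 0, 0, 0, 0.95],
    [0, 0, 1.2, 0, 0, 0, 0.95],
    [0, 0, 1.2, 0, 0, 0, 0.95],
    [0, 0, 1.2, 0, 0, 0, 0.95],
    [0, 0, 1.2, 0, 0, 0, 0.95],
    [0, 0, 1.2, 0, 0, 0, 0.95],
    [0, 0, 0.8, 0, 0, 0, 0.95],
    [0, 0, 0, 0, 0, 0, 0.95],
    [0, 0, 0, 0, 0, 0, 0.95],
  ],
)

```text
time: 18.33
tool_pos: [0.4432, 0.1635, 0.0419]
tool_rot: [-0.001, 0.634, 0.774, -0.001]
contact_force: [0.4, -0.8, -0.2]
gripper_width: 0.976
grasp_force: 0.0
```

```bash
python3 plan.py .4431 .1642 .042 101.5
python3 - <<'E'
from h import *
d=dict(np.load('cam_top.npz')); w=np.radians(11.6); r=np.array([[np.cos(w),-np.sin(w)],[np.sin(w),np.cos(w)]])
for X,Y,z in((99,97,.05),(183,73,.076)): print((atz(d,280+X/3-.5,95+Y/3-.5,z)[:2]-[.6274,.0121])@r)
E
```

```text
t 18.33 p [0.4432 0.1635 0.0419] phi 101.4 tilt 0.11 w 82.9 gf 0.0 F [ 0.4 -0.8 -0.2] j [ 0.2  -0.08  2.12  0.    1.1  -0.  ]
 turn z -0.1; shift after (cm): x 0.07 y 0.01 z -0.01
[0.00076741 0.02415806]
[-0.00052628 -0.03859404]
```

Jar and pill bottle are well inside their windows. Close on the cup and lift.

Call:
move_arm(
  rows=[
    [0, 0, 0, 0, 0, 0, -1],
    [0, 0, 0, 0, 0, 0, -1],
    [0, 0, 0, 0, 0, 0, -1],
    [0, 0, 0, 0, 0, 0, -1],
    [0, 0, 0, 0, 0, 0, -1],
    [0, 0, 0, 0, 0, 0, -1],
    [0, 0, 0, 0, 0, 0, -1],
    [0, 0, 0, 0, 0, 0, -1],
  ],
)

```text
time: 19.0
tool_pos: [0.445, 0.1639, 0.0443]
tool_rot: [0.001, 0.633, 0.774, 0.001]
contact_force: [1.0, -0.4, 5.3]
gripper_width: 0.715
grasp_force: 65.4
```

Call:
move_arm(
  rows=[
    [0, 0, -0.5, 0, 0, 0, -1],
    [0, 0, -1, 0, 0, 0, -1],
    [0, 0, -1.5, 0, 0, 0, -1],
    [0, 0, -2, 0, 0, 0, -1],
    [0, 0, -2, 0, 0, 0, -1],
    [0, 0, -2, 0, 0, 0, -1],
    [0, 0, -2, 0, 0, 0, -1],
    [0, 0, -2, 0, 0, 0, -1],
    [0, 0, -2, 0, 0, 0, -1],
    [0, 0, 0, 0, 0, 0, -1],
  ],
)

```text
time: 19.83
tool_pos: [0.4459, 0.1641, 0.1979]
tool_rot: [0.003, 0.633, 0.774, 0.003]
contact_force: [-0.1, 0.1, 0.3]
gripper_width: 0.708
grasp_force: 65.1
```

```bash
python3 plan.py .5594 -.3149 .046 101.5
```

```text
t 19.83 p [0.4459 0.1641 0.1979] phi 101.4 tilt 0.47 w 60.2 gf 65.1 F [-0.1  0.1  0.3] j [ 0.2  -0.29  2.01 -0.    1.41 -0.  ]
 turn z -0.1; shift after (cm): x -49.20 y 1.58 z 15.19
```

Call:
move_arm(
  rows=[
    [-1.2, 0, 0, 0, 0, 0, -1],
    [-2.2, 0.1, 0, 0, 0, 0, -1],
    [-2.8, 0.1, 0, 0, 0, 0, -1],
    [-2.8, 0.1, 0, 0, 0, 0, -1],
    [-2.8, 0.1, 0, 0, 0, 0, -1],
    [-2.8, 0.1, 0, 0, 0, 0, -1],
    [-2.8, 0.1, 0, 0, 0, 0, -1],
    [-2.8, 0.1, 0, 0, 0, 0, -1],
    [-2.8, 0.1, 0, 0, 0, 0, -1],
    [-2.8, 0.1, 0, 0, 0, 0, -1],
    [-2.8, 0.1, 0, 0, 0, 0, -1],
    [-2.8, 0.1, 0, 0, 0, 0, -1],
    [-2.8, 0.1, 0, 0, 0, 0, -1],
    [-2.8, 0.1, 0, 0, 0, 0, -1],
    [-2.8, 0.1, 0, 0, 0, 0, -1],
    [-2.8, 0.1, 0, 0, 0, 0, -1],
    [-2.8, 0.1, 0, 0, 0, 0, -1],
    [-2.4, 0, 0, 0, 0, 0, -1],
    [-1.4, 0, 0, 0, 0, 0, -1],
    [0, 0, 0, 0, 0, 0, -1],
  ],
)

```text
time: 21.5
tool_pos: [0.556, -0.3176, 0.1914]
tool_rot: [-0.001, 0.634, 0.773, -0.0]
contact_force: [-0.7, -0.6, -0.4]
gripper_width: 0.714
grasp_force: 65.1
```

```bash
python3 plan.py .5594 -.3149 .0483 101.5
```

```text
t 21.5 p [ 0.556  -0.3176  0.1914] phi 101.2 tilt 0.09 w 60.7 gf 65.1 F [-0.7 -0.6 -0.4] j [-0.63  0.13  1.63 -0.    1.38 -0.83]
 turn z -0.3; shift after (cm): x 0.20 y 0.38 z 14.31
```

Call:
move_arm(
  rows=[
    [0.2, 0.4, 1, 0, 0, 0, -1],
    [0, 0, 1.5, 0, 0, 0, -1],
    [0, 0, 1.5, 0, 0, 0, -1],
    [0, 0, 1.5, 0, 0, 0, -1],
    [0, 0, 1.5, 0, 0, 0, -1],
    [0, 0, 1.5, 0, 0, 0, -1],
    [0, 0, 1.5, 0, 0, 0, -1],
    [0, 0, 1.5, 0, 0, 0, -1],
    [0, 0, 1, 0, 0, 0, -1],
    [0, 0, 0.5, 0, 0, 0, -1],
    [0, 0, 0.3, 0, 0, 0, -1],
    [0, 0, 0.2, 0, 0, 0, -1],
    [0, 0, 0, 0, 0, 0, -1],
    [0, 0, 0, 0, 0, 0, -1],
  ],
)

```text
time: 22.67
tool_pos: [0.5606, -0.3132, 0.0587]
tool_rot: [0.001, 0.633, 0.774, 0.0]
contact_force: [1.2, -0.1, -0.2]
gripper_width: 0.713
grasp_force: 65.1
```

```bash
python3 plan.py .5594 -.3149 .0483 101.5
```

```text
t 22.67 p [ 0.5606 -0.3132  0.0587] phi 101.4 tilt 0.09 w 60.6 gf 65.1 F [ 1.2 -0.1 -0.2] j [-0.63  0.27  1.7   0.    1.16 -0.82]
 turn z -0.1; shift after (cm): x -0.14 y -0.15 z 1.04
```

Call:
move_arm(
  rows=[
    [-0.1, -0.1, 0.3, 0, 0, 0, -1],
    [0, 0, 0.2, 0, 0, 0, -1],
    [0, 0, 0.2, 0, 0, 0, -1],
    [0, 0, 0.1, 0, 0, 0, -1],
    [0, 0, 0, 0, 0, 0, -1],
    [0, 0, 0, 0, 0, 0, -1],
  ],
)

```text
time: 23.17
tool_pos: [0.5592, -0.3139, 0.0497]
tool_rot: [-0.0, 0.633, 0.774, 0.0]
contact_force: [0.4, 0.5, -0.2]
gripper_width: 0.712
grasp_force: 65.1
```

Call:
move_arm(
  rows=[
    [0, 0, 0.1, 0, 0, 0, -1],
    [0, 0, 0.1, 0, 0, 0, -1],
    [0, 0, 0, 0, 0, 0, -1],
    [0, 0, 0, 0, 0, 0, -1],
  ],
)

```text
time: 23.5
tool_pos: [0.5595, -0.3142, 0.0484]
tool_rot: [0.0, 0.633, 0.774, -0.0]
contact_force: [-1.1, 0.4, 3.3]
gripper_width: 0.715
grasp_force: 65.3
```

Call:
move_arm(
  rows=[
    [0, 0, 0.05, 0, 0, 0, 0.6],
    [0, 0, 0, 0, 0, 0, 0.7],
    [0, 0, 0, 0, 0, 0, 0.8],
    [0, 0, 0, 0, 0, 0, 0.9],
    [0, 0, 0, 0, 0, 0, 0.9],
    [0, 0, -1, 0, 0, 0, 0.9],
    [0, 0, -2, 0, 0, 0, 0.9],
    [0, 0, -2.5, 0, 0, 0, 0.9],
    [0, 0, -2.5, 0, 0, 0, 0.9],
    [0, 0, -2.5, 0, 0, 0, 0.9],
    [0, 0, -1.5, 0, 0, 0, 0.9],
    [0, 0, 0, 0, 0, 0, 0.5],
    [0, 0, 0, 0, 0, 7, 0],
    [0, 0, 0, 0, 0, 7, 0],
    [0, 0, 0, 0, 0, 7, 0],
    [0, 0, 0, 0, 0, 7, 0],
    [0, 0, 0, 0, 0, 7, 0],
    [0, 0, 0, 0, 0, 7, 0],
    [0, 0, 0, 0, 0, 3.4, 0],
    [0, 0, 0, 0, 0, 0, 0],
  ],
)

```text
time: 25.17
tool_pos: [0.5585, -0.3135, 0.1653]
tool_rot: [-0.001, 0.883, 0.469, -0.001]
contact_force: [0.0, 0.8, 0.9]
gripper_width: 0.503
grasp_force: 0.0
```

```bash
python3 plan.py .3694 .285 .13 56
python3 - <<'E'
from h import *
d=grab('wrist'); t=grab('top'); print(1)
E
```

```text
t 25.17 p [ 0.5585 -0.3135  0.1653] phi 55.9 tilt 0.17 w 42.8 gf 0.0 F [0.  0.8 0.9] j [-0.63  0.15  1.65  0.    1.34 -0.03]
 turn z -0.1; shift after (cm): x 39.04 y -49.14 z 3.53
1
```

Call:
move_arm(
  rows=[
    [1, -1.3, 0, 0, 0, 0, 0],
    [2, -2.5, 0, 0, 0, 0, 0],
    [2, -2.5, 0, 0, 0, 0, 0],
    [2, -2.5, 0, 0, 0, 0, 0],
    [2, -2.5, 0, 0, 0, 0, 0],
    [2, -2.5, 0, 0, 0, 0, 0],
    [2, -2.5, 0, 0, 0, 0, 0],
    [2, -2.5, 0, 0, 0, 0, 0],
    [2, -2.5, 0, 0, 0, 0, 0],
    [2, -2.5, 0, 0, 0, 0, 0],
    [2, -2.5, 0, 0, 0, 0, 0],
    [2, -2.5, 0, 0, 0, 0, 0],
    [2, -2.5, 0, 0, 0, 0, 0],
    [2, -2.5, 0, 0, 0, 0, 0],
    [2, -2.5, 0, 0, 0, 0, 0],
    [2, -2.5, 0, 0, 0, 0, 0],
    [2, -2.5, 0.5, 0, 0, 0, 0],
    [2, -2.5, 0.8, 0, 0, 0, 0],
    [2, -2.5, 0.8, 0, 0, 0, 0],
    [2, -2.5, 0.8, 0, 0, 0, 0],
  ],
)

```text
time: 26.93
tool_pos: [0.3721, 0.2837, 0.1378]
tool_rot: [0.0, 0.883, 0.47, 0.0]
contact_force: [0.2, -0.2, 0.3]
gripper_width: 0.504
grasp_force: 0.0
```

Call:
move_arm(
  rows=[
    [0, 0, 0, 0, 0, 0, 0],
    [0, 0, 0, 0, 0, 0, 0],
  ],
)

```text
time: 27.1
tool_pos: [0.3717, 0.2831, 0.1373]
tool_rot: [0.0, 0.882, 0.471, -0.001]
contact_force: [-0.1, -0.1, 0.1]
gripper_width: 0.5
grasp_force: 0.0
```

```bash
python3 plan.py .3694 .285 .033 56
python3 - <<'E'
from h import *
d=grab('wrist'); t=grab('top')
a=np.linspace(0,2*np.pi,60); q=np.c_[.3694+.033*np.cos(a),.285+.033*np.sin(a),a*0+.012]
im=d['img'].copy(); cv2.polylines(im,[np.int32(proj(d,q))],True,(255,255,0),1)
w=np.radians(56); R=np.array([[np.cos(w),-np.sin(w)],[np.sin(w),np.cos(w)]]); b=np.array([[1,1],[1,-1],[-1,-1],[-1,1]])*[.023,.006]@R.T+[.3694,.285]
cv2.polylines(im,[np.int32(proj(d,np.c_[b,[.03]*4]))],True,(0,0,255),1)
b=cv2.resize(t['img'][95:205,360:510],None,fx=2,fy=2,interpolation=cv2.INTER_CUBIC)
o=np.zeros((220+300,640,3),np.uint8); o[:220,:300]=b; o[220:]=im[60:360]; cv2.imwrite('pics/c6.png',o)
E
```

```text
t 27.1 p [0.3717 0.2831 0.1373] phi 56.2 tilt 0.12 w 42.5 gf 0.0 F [-0.1 -0.1  0.1] j [ 0.49 -0.24  2.08 -0.    1.3   1.08]
 turn z 0.2; shift after (cm): x 0.03 y -0.30 z 10.43
```

View pics/c6.png

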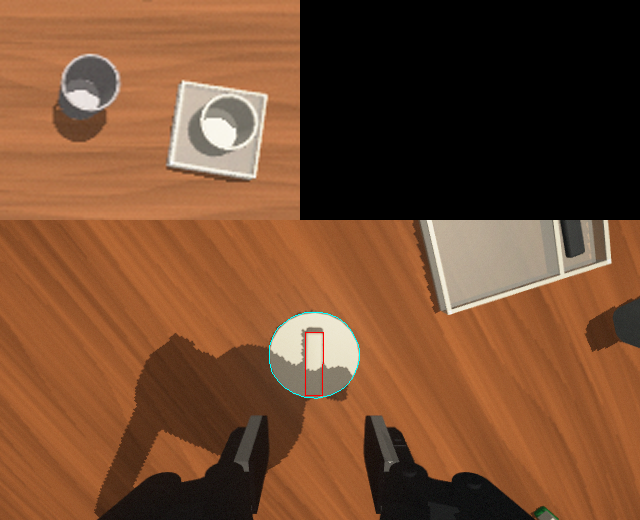

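Call:
move_arm(
  rows=[
    [0, -0.3, 0.8, 0, 0, 0.2, -0.2],
    [0, 0, 1.2, 0, 0, 0, -0.2],
    [0, 0, 1.2, 0, 0, 0, -0.2],
    [0, 0, 1.2, 0, 0, 0, -0.2],
    [0, 0, 1.2, 0, 0, 0, -0.2],
    [0, 0, 1.2, 0, 0, 0, -0.2],
    [0, 0, 1.2, 0, 0, 0, -0.2],
    [0, 0, 1.2, 0, 0, 0, -0.2],
    [0, 0, 0.5, 0, 0, 0, -0.2],
    [0, 0, 0, 0, 0, 0, -0.2],
    [0, 0, 0, 0, 0, 0, -0.2],
  ],
)

```text
time: 28.12
tool_pos: [0.3702, 0.2837, 0.0407]
tool_rot: [0.0, 0.884, 0.468, -0.001]
contact_force: [-0.5, 0.2, -0.5]
gripper_width: 0.394
grasp_force: 0.0
```

```bash
python3 plan.py .3694 .285 .034 56
python3 - <<'E'
from h import *
d=dict(np.load('cam_top.npz')); i=d['img']
c=cv2.resize(i[95:205,360:510],None,fx=4,fy=4,interpolation=cv2.INTER_CUBIC)
print(atz(d,360+230/2-.5,95+122/2-.5,.064))
E
```

```text
t 28.12 p [0.3702 0.2837 0.0407] phi 55.8 tilt 0.07 w 33.5 gf 0.0 F [-0.5  0.2 -0.5] j [ 0.49 -0.09  2.13 -0.    1.1   1.09]
 turn z -0.2; shift after (cm): x 0.06 y -0.14 z 0.67
[ 0.55899196 -0.31413671  0.064     ]
```

Call:
move_arm(
  rows=[
    [0, -0.1, 0.4, 0, 0, 0, -0.2],
    [0, 0, 0.2, 0, 0, 0, -0.2],
    [0, 0, 0, 0, 0, 0, -0.4],
    [0, 0, 0, 0, 0, 0, -1],
    [0, 0, 0, 0, 0, 0, -1],
    [0, 0, 0, 0, 0, 0, -1],
    [0, 0, 0, 0, 0, 0, -1],
    [0, 0, 0, 0, 0, 0, -1],
    [0, 0, 0, 0, 0, 0, -1],
  ],
)

```text
time: 28.87
tool_pos: [0.37, 0.2847, 0.0358]
tool_rot: [-0.0, 0.884, 0.468, 0.0]
contact_force: [0.0, 0.2, 2.8]
gripper_width: 0.123
grasp_force: 60.9
```

Call:
move_arm(
  rows=[
    [0, 0, -0.5, 0, 0, 0, -1],
    [0, 0, -1, 0, 0, 0, -1],
    [0, 0, -1.5, 0, 0, 0, -1],
    [0, 0, -2, 0, 0, 0, -1],
    [0, 0, -2.5, 0, 0, 0, -1],
    [0, 0, -2.5, 0, 0, 0, -1],
    [0, 0, -2.5, 0, 0, 0, -1],
    [0, 0, -2, 0, 0, 0, -1],
    [0, 0, 0, 0, 0, 0, -1],
  ],
)

```text
time: 29.62
tool_pos: [0.372, 0.2858, 0.1863]
tool_rot: [-0.0, 0.884, 0.468, 0.005]
contact_force: [0.6, 0.4, 0.8]
gripper_width: 0.12
grasp_force: 60.5
```

```bash
python3 plan.py .5592 -.3142 .17
python3 - <<'E'
from h import *
d=grab('wrist'); cv2.imwrite('pics/w7.png',d['img'])
E
```

```text
t 29.62 p [0.372  0.2858 0.1863] phi 55.8 tilt 0.56 w 10.2 gf 60.5 F [0.6 0.4 0.8] j [ 0.5  -0.29  2.04  0.    1.39  1.09]
 turn z -0.0; shift after (cm): x -39.10 y 49.22 z 1.63
```

View pics/w7.png

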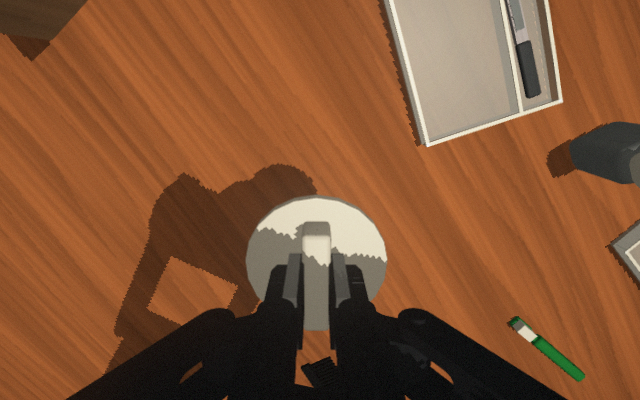

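Run:
```python
from h import *
d=dict(np.load('cam_wrist.npz')); p=np.array([.372,.2858]); w=np.radians(55.8); ex=np.array([np.cos(w),np.sin(w)]); ey=np.array([np.sin(w),-np.cos(w)])
a=np.linspace(0,2*np.pi,400)
for off in (-4,0,4):
    c=p+ex*off/1000; q=proj(d,np.c_[c[0]+.033*np.cos(a),c[1]+.033*np.sin(a),a*0+.1625]); print(off,q.min(0),q.max(0))
```

```text
-4 [248.25488601 206.66440822] [389.67542428 332.04244062]
0 [247.71107826 197.94896483] [390.2401993  325.35254863]
4 [247.16192116 189.09448139] [390.81035172 318.55442863]
```

Call:
move_arm(
  rows=[
    [-1, 1.3, 0, 0, 0, 0, -1],
    [-1.8, 2.2, 0, 0, 0, 0, -1],
    [-2, 2.5, 0, 0, 0, 0, -1],
    [-2, 2.5, 0, 0, 0, 0, -1],
    [-2, 2.5, 0, 0, 0, 0, -1],
    [-2, 2.5, 0, 0, 0, 0, -1],
    [-2, 2.5, 0, 0, 0, 0, -1],
    [-2, 2.5, 0, 0, 0, 0, -1],
    [-2, 2.5, 0, 0, 0, 0, -1],
    [-2, 2.5, 0, 0, 0, 0, -1],
    [-2, 2.5, 0, 0, 0, 0, -1],
    [-2, 2.5, 0, 0, 0, 0, -1],
    [-2, 2.5, 0, 0, 0, 0, -1],
    [-2, 2.5, 0, 0, 0, 0, -1],
    [-2, 2.5, 0, 0, 0, 0, -1],
    [-2, 2.5, 0, 0, 0, 0, -1],
    [-2, 2.5, 0, 0, 0, 0, -1],
    [-2, 2.5, 0, 0, 0, 0, -1],
    [-2, 2.5, 0, 0, 0, 0, -1],
    [-1.5, 2, 0, 0, 0, 0, -1],
  ],
)

```text
time: 31.33
tool_pos: [0.5504, -0.3038, 0.1779]
tool_rot: [-0.001, 0.884, 0.467, -0.001]
contact_force: [0.3, -0.5, -1.1]
gripper_width: 0.122
grasp_force: 60.5
```

Call:
move_arm(
  rows=[
    [-0.8, 1.2, 0, 0, 0, 0, -1],
    [0, 0, 0, 0, 0, 0, -1],
    [0, 0, 0, 0, 0, 0, -1],
  ],
)

```text
time: 31.58
tool_pos: [0.5557, -0.3152, 0.1782]
tool_rot: [-0.002, 0.884, 0.467, -0.001]
contact_force: [-0.8, 0.1, -0.7]
gripper_width: 0.119
grasp_force: 60.5
```

```bash
python3 plan.py .5592 -.3142 .0938 56
```

```text
t 31.58 p [ 0.5557 -0.3152  0.1782] phi 55.7 tilt 0.22 w 10.1 gf 60.5 F [-0.8  0.1 -0.7] j [-0.63  0.14  1.64  0.    1.36 -0.03]
 turn z -0.3; shift after (cm): x 0.28 y 0.23 z 8.44
```

Call:
move_arm(
  rows=[
    [0.2, 0.2, 1, 0, 0, -0.3, -1],
    [0, 0, 1.5, 0, 0, 0, -1],
    [0, 0, 1.5, 0, 0, 0, -1],
    [0, 0, 1.5, 0, 0, 0, -1],
    [0, 0, 1, 0, 0, 0, -1],
    [0, 0, 0.5, 0, 0, 0, -1],
    [0, 0, 0, 0, 0, 0, -1],
    [0, 0, 0, 0, 0, 0, -1],
  ],
)

```text
time: 32.25
tool_pos: [0.5594, -0.3149, 0.11]
tool_rot: [-0.0, 0.883, 0.47, -0.0]
contact_force: [0.8, -0.2, 0.5]
gripper_width: 0.124
grasp_force: 60.5
```

```bash
python3 plan.py .5592 -.3142 .0938 56
```

```text
t 32.25 p [ 0.5594 -0.3149  0.11  ] phi 56.1 tilt 0.03 w 10.5 gf 60.5 F [ 0.8 -0.2  0.5] j [-0.63  0.21  1.68  0.    1.25 -0.04]
 turn z 0.1; shift after (cm): x 0.05 y -0.05 z 1.62
```

Call:
move_arm(
  rows=[
    [0, 0, 0.3, 0, 0, 0, -1],
    [0, 0, 0.3, 0, 0, 0, -1],
    [0, 0, 0.3, 0, 0, 0, -1],
    [0, 0, 0.2, 0, 0, 0, -1],
    [0, 0, 0.2, 0, 0, 0, -1],
    [0, 0, 0.1, 0, 0, 0, -1],
    [0, 0, 0, 0, 0, 0, -1],
    [0, 0, 0, 0, 0, 0, -1],
  ],
)

```text
time: 32.92
tool_pos: [0.5594, -0.315, 0.0963]
tool_rot: [-0.0, 0.883, 0.47, -0.0]
contact_force: [1.2, 0.7, -0.3]
gripper_width: 0.119
grasp_force: 60.5
```

Call:
move_arm(
  rows=[
    [0, 0, 0.1, 0, 0, 0, -1],
    [0, 0, 0.1, 0, 0, 0, -1],
    [0, 0, 0, 0, 0, 0, -1],
    [0, 0, 0, 0, 0, 0, -1],
  ],
)

```text
time: 33.25
tool_pos: [0.5594, -0.3149, 0.0942]
tool_rot: [-0.0, 0.883, 0.47, -0.0]
contact_force: [0.0, -0.0, -0.9]
gripper_width: 0.123
grasp_force: 60.5
```

Call:
move_arm(
  rows=[
    [0, 0, 0.1, 0, 0, 0, -1],
    [0, 0, 0, 0, 0, 0, -1],
    [0, 0, 0, 0, 0, 0, -1],
    [0, 0, 0, 0, 0, 0, -1],
  ],
)

```text
time: 33.58
tool_pos: [0.5596, -0.3151, 0.0939]
tool_rot: [0.0, 0.883, 0.47, 0.0]
contact_force: [-2.4, 1.1, 3.2]
gripper_width: 0.12
grasp_force: 60.9
```

Call:
move_arm(
  rows=[
    [0, 0, 0, 0, 0, 0, -0.6],
    [0, 0, 0, 0, 0, 0, -0.4],
    [0, 0, 0, 0, 0, 0, -0.3],
    [0, 0, 0, 0, 0, 0, -0.3],
    [0, 0, -0.6, 0, 0, 0, -0.3],
    [0, 0, -1.2, 0, 0, 0, -0.3],
    [0, 0, -2, 0, 0, 0, -0.3],
    [0, 0, -2.5, 0, 0, 0, -0.3],
    [0, 0, -2, 0, 0, 0, -0.3],
    [0, 0, 0, 0, 0, 0, -0.3],
    [0, 0, 0, 0, 0, -7, -0.3],
    [0, 0, 0, 0, 0, -7, -0.3],
    [0, 0, 0, 0, 0, -7, -0.3],
    [0, 0, 0, 0, 0, -7, -0.3],
    [0, 0, 0, 0, 0, -7, -0.3],
    [0, 0, 0, 0, 0, -7, -0.3],
    [0, 0, 0, 0, 0, -7, -0.3],
    [0, 0, 0, 0, 0, 0, -0.3],
  ],
)

```text
time: 35.08
tool_pos: [0.5593, -0.3149, 0.1763]
tool_rot: [-0.0, 0.607, 0.794, -0.0]
contact_force: [-0.1, -0.7, 0.0]
gripper_width: 0.35
grasp_force: 0.0
```

```bash
python3 plan.py .4756 -.0202 .11 105.1
```

```text
t 35.08 p [ 0.5593 -0.3149  0.1763] phi 105.2 tilt 0.0 w 29.8 gf 0.0 F [-0.1 -0.7  0. ] j [-0.63  0.15  1.64 -0.    1.36 -0.89]
 turn z 0.1; shift after (cm): x 30.63 y -0.41 z 6.63
```

Call:
move_arm(
  rows=[
    [1.3, 0, 0, 0, 0, 0, -0.3],
    [2.5, -0.1, 0, 0, 0, 0, -0.3],
    [2.5, -0.1, 0, 0, 0, 0, -0.3],
    [2.5, -0.1, 0, 0, 0, 0, -0.3],
    [2.5, -0.1, 0, 0, 0, 0, -0.3],
    [2.5, 0, 0, 0, 0, 0, -0.3],
    [2.5, 0, 0, 0, 0, 0, -0.3],
    [2.5, 0, 0, 0, 0, 0, -0.3],
    [2.5, 0, 0.5, 0, 0, 0, -0.3],
    [2.5, 0, 1, 0, 0, 0, -0.3],
    [2.5, 0, 1, 0, 0, 0, -0.3],
    [2.5, 0, 1, 0, 0, 0, -0.3],
    [1.8, 0, 1, 0, 0, 0, -0.3],
    [0, 0, 1, 0, 0, 0, -0.3],
    [0, 0, 0.5, 0, 0, 0, -0.3],
    [0, 0, 0, 0, 0, 0, -0.3],
  ],
)

```text
time: 36.42
tool_pos: [0.4749, -0.0205, 0.1149]
tool_rot: [-0.001, 0.609, 0.793, -0.001]
contact_force: [0.8, -0.0, -0.2]
gripper_width: 0.351
grasp_force: 0.0
```

```bash
python3 plan.py .4756 -.0202 .0215 105.1
python3 - <<'E'
from h import *
d=grab('wrist'); t=grab('top')
w=np.radians(105.1); R=np.array([[np.cos(w),-np.sin(w)],[np.sin(w),np.cos(w)]]); b=np.array([[1,1],[1,-1],[-1,-1],[-1,1]])*[.06,.006]@R.T+[.473,-.0105]
im=d['img'].copy(); cv2.polylines(im,[np.int32(proj(d,np.c_[b,[.011]*4]))],True,(0,0,255),1)
b=cv2.resize(t['img'][95:205,360:510],None,fx=2,fy=2,interpolation=cv2.INTER_CUBIC)
o=np.zeros((220+360,640,3),np.uint8); o[:220,:300]=b; o[220:]=im[:360]; cv2.imwrite('pics/c8.png',o)
E
```

```text
t 36.42 p [ 0.4749 -0.0205  0.1149] phi 105.0 tilt 0.13 w 29.9 gf 0.0 F [ 0.8 -0.  -0.2] j [-0.2  -0.19  2.08 -0.    1.26 -0.46]
 turn z -0.1; shift after (cm): x 0.01 y 0.07 z 9.34
```

View pics/c8.png

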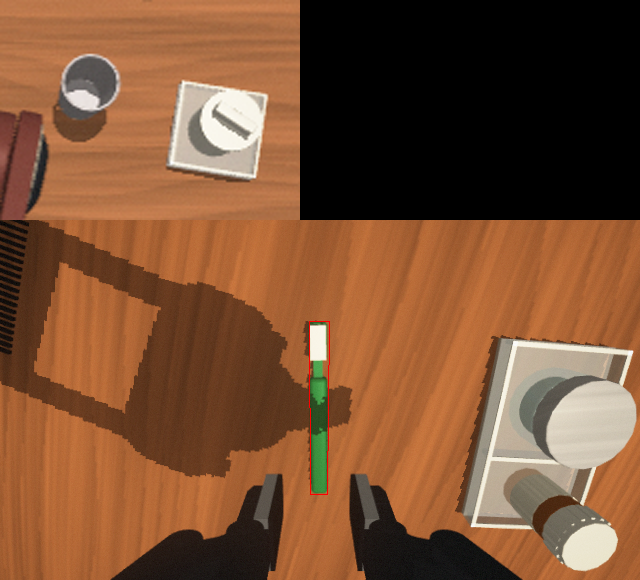

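Call:
move_arm(
  rows=[
    [0, 0.1, 0.8, 0, 0, 0, -0.4],
    [0, 0, 1.2, 0, 0, 0, -0.4],
    [0, 0, 1.2, 0, 0, 0, -0.4],
    [0, 0, 1.2, 0, 0, 0, -0.4],
    [0, 0, 1.2, 0, 0, 0, -0.4],
    [0, 0, 1.2, 0, 0, 0, -0.4],
    [0, 0, 1, 0, 0, 0, -0.4],
    [0, 0, 0.6, 0, 0, 0, -0.4],
    [0, 0, 0.3, 0, 0, 0, -0.4],
    [0, 0, 0, 0, 0, 0, -0.4],
    [0, 0, 0, 0, 0, 0, -0.4],
  ],
)

```text
time: 37.43
tool_pos: [0.4772, -0.0203, 0.0295]
tool_rot: [0.0, 0.608, 0.794, 0.0]
contact_force: [0.5, 0.3, 0.4]
gripper_width: 0.3
grasp_force: 0.0
```

```bash
python3 plan.py .4756 -.0202 .0215 105.1
```

```text
t 37.43 p [ 0.4772 -0.0203  0.0295] phi 105.1 tilt 0.02 w 25.5 gf 0.0 F [0.5 0.3 0.4] j [-0.2  -0.05  2.11  0.    1.08 -0.46]
 turn z -0.0; shift after (cm): x 0.05 y -0.15 z 0.80
```

Call:
move_arm(
  rows=[
    [0, -0.1, 0.3, 0, 0, 0, -0.4],
    [0, 0, 0.2, 0, 0, 0, -0.4],
    [0, 0, 0.2, 0, 0, 0, -0.4],
    [0, 0, 0, 0, 0, 0, -0.4],
    [0, 0, 0, 0, 0, 0, -0.6],
    [0, 0, 0, 0, 0, 0, -1],
    [0, 0, 0, 0, 0, 0, -1],
    [0, 0, 0, 0, 0, 0, -1],
    [0, 0, 0, 0, 0, 0, -1],
    [0, 0, 0, 0, 0, 0, -1],
  ],
)

```text
time: 38.27
tool_pos: [0.4762, -0.0206, 0.0226]
tool_rot: [0.0, 0.608, 0.794, 0.0]
contact_force: [-0.6, 0.6, 2.3]
gripper_width: 0.115
grasp_force: 60.4
```

Call:
move_arm(
  rows=[
    [0, 0, -0.5, 0, 0, 0, -1],
    [0, 0, -0.8, 0, 0, 0, -1],
    [0, 0, -1.2, 0, 0, 0, -1],
    [0, 0, -1.6, 0, 0, 0, -1],
    [0, 0, -2, 0, 0, 0, -1],
    [0, 0, -2, 0, 0, 0, -1],
    [0, 0, -2, 0, 0, 0, -1],
    [0, 0, -2, 0, 0, 0, -1],
    [0, 0, -1, 0, 0, 0, -1],
    [0, 0, 0, 0, 0, 0, -1],
    [0, 0, 0, 0, 0, 6, -1],
    [0, 0, 0, 0, 0, 6, -1],
    [0, 0, 0, 0, 0, 6, -1],
    [0, 0, 0, 0, 0, 6, -1],
    [0, 0, 0, 0, 0, 5.7, -1],
    [0, 0, 0, 0, 0, 0, -1],
  ],
)

```text
time: 39.6
tool_pos: [0.475, -0.0203, 0.1517]
tool_rot: [-0.001, 0.792, 0.611, -0.001]
contact_force: [0.7, -0.3, -0.7]
gripper_width: 0.115
grasp_force: 60.2
```

Run:
```python
from plan import *
# grasp at brush x=-10mm; brush yaw target 75.4, bay centre
c=np.array([.5259,.3268]); e=np.array([np.cos(np.radians(75.4)),np.sin(np.radians(75.4))]); t=c-.01*e; print(t); plan(*t,.028,75.4)
from h import *
d=grab('wrist','w9.png')
```

```text
[0.52337931 0.31712291]
t 39.6 p [ 0.475  -0.0203  0.1517] phi 75.3 tilt 0.15 w 9.8 gf 60.2 F [ 0.7 -0.3 -0.7] j [-0.2  -0.23  2.05  0.    1.33  0.06]
 turn z -0.1; shift after (cm): x 33.88 y -3.83 z 12.37
```

View pics/w9.png

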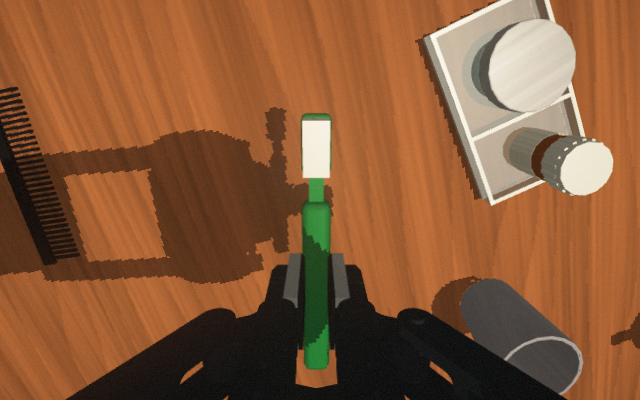

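Call:
move_arm(
  rows=[
    [1, -0.1, 0, 0, 0, 0, -1],
    [2, -0.2, 0, 0, 0, 0, -1],
    [2.5, -0.3, 0, 0, 0, 0, -1],
    [2.5, -0.3, 0, 0, 0, 0, -1],
    [2.5, -0.3, 0, 0, 0, 0, -1],
    [2.5, -0.3, 0, 0, 0, 0, -1],
    [2.5, -0.3, 0, 0, 0, 0, -1],
    [2.5, -0.3, 0, 0, 0, 0, -1],
    [2.5, -0.3, 0, 0, 0, 0, -1],
    [2.5, -0.3, 0, 0, 0, 0, -1],
    [2.5, -0.3, 0, 0, 0, 0, -1],
    [2.5, -0.3, 0, 0, 0, 0, -1],
    [2.5, -0.3, 0, 0, 0, 0, -1],
    [2, -0.2, 0, 0, 0, 0, -1],
    [1.4, -0.1, 0, 0, 0, 0, -1],
    [0, 0, 0, 0, 0, 0, -1],
    [0, 0, 0, 0, 0, 0, -1],
  ],
)

```text
time: 41.07
tool_pos: [0.5233, 0.3177, 0.1528]
tool_rot: [0.0, 0.791, 0.612, -0.001]
contact_force: [-0.2, -0.3, 0.2]
gripper_width: 0.11
grasp_force: 60.2
```

```bash
python3 plan.py .5234 .3171 .0266 75.4
```

```text
t 41.07 p [0.5233 0.3177 0.1528] phi 75.5 tilt 0.07 w 9.4 gf 60.2 F [-0.2 -0.3  0.2] j [ 0.42  0.1   1.73 -0.    1.31  0.68]
 turn z 0.1; shift after (cm): x -0.06 y 0.02 z 12.62
```

Call:
move_arm(
  rows=[
    [0, 0, 1, 0, 0, 0, -1],
    [0, 0, 1.5, 0, 0, 0, -1],
    [0, 0, 1.5, 0, 0, 0, -1],
    [0, 0, 1.5, 0, 0, 0, -1],
    [0, 0, 1.5, 0, 0, 0, -1],
    [0, 0, 1.5, 0, 0, 0, -1],
    [0, 0, 1, 0, 0, 0, -1],
    [0, 0, 0.8, 0, 0, 0, -1],
    [0, 0, 0.5, 0, 0, 0, -1],
    [0, 0, 0.5, 0, 0, 0, -1],
    [0, 0, 0.3, 0, 0, 0, -1],
    [0, 0, 0, 0, 0, 0, -1],
    [0, 0, 0, 0, 0, 0, -1],
  ],
)

```text
time: 42.15
tool_pos: [0.524, 0.3175, 0.0377]
tool_rot: [0.0, 0.791, 0.611, 0.0]
contact_force: [-0.8, 0.1, -0.3]
gripper_width: 0.113
grasp_force: 60.2
```

```bash
python3 plan.py .5234 .3171 .0266 75.4
```

```text
t 42.15 p [0.524  0.3175 0.0377] phi 75.4 tilt 0.04 w 9.6 gf 60.2 F [-0.8  0.1 -0.3] j [ 0.42  0.24  1.78 -0.    1.12  0.68]
 turn z -0.0; shift after (cm): x -0.05 y -0.05 z 1.11
```

Call:
move_arm(
  rows=[
    [0, 0, 0.3, 0, 0, 0, -1],
    [0, 0, 0.3, 0, 0, 0, -1],
    [0, 0, 0.2, 0, 0, 0, -1],
    [0, 0, 0.1, 0, 0, 0, -1],
    [0, 0, 0, 0, 0, 0, -1],
    [0, 0, 0, 0, 0, 0, -1],
  ],
)

```text
time: 42.65
tool_pos: [0.5237, 0.3173, 0.0282]
tool_rot: [-0.0, 0.791, 0.611, -0.0]
contact_force: [-0.3, -0.3, -0.1]
gripper_width: 0.117
grasp_force: 60.2
```

Call:
move_arm(
  rows=[
    [0, 0, 0.1, 0, 0, 0, -1],
    [0, 0, 0.1, 0, 0, 0, -1],
    [0, 0, 0, 0, 0, 0, -1],
    [0, 0, 0, 0, 0, 0, -1],
  ],
)

```text
time: 42.98
tool_pos: [0.524, 0.3175, 0.0266]
tool_rot: [0.0, 0.791, 0.611, 0.0]
contact_force: [-0.6, 0.2, 1.3]
gripper_width: 0.118
grasp_force: 60.4
```

Contact with the floor; release, rise, back off and check.

Call:
move_arm(
  rows=[
    [0, 0, 0, 0, 0, 0, -0.6],
    [0, 0, 0, 0, 0, 0, -0.5],
    [0, 0, 0, 0, 0, 0, -0.4],
    [0, 0, 0, 0, 0, 0, -0.4],
    [0, 0, -0.6, 0, 0, 0, -0.4],
    [0, 0, -1.2, 0, 0, 0, -0.4],
    [0, 0, -2, 0, 0, 0, -0.4],
    [0, 0, -2.5, 0, 0, 0, -0.4],
    [0, 0, -2.5, 0, 0, 0, -0.4],
    [0, 0, -2.5, 0, 0, 0, -0.4],
    [0, 0, -2.5, 0, 0, 0, -0.4],
    [-2, -2, 0, 0, 0, 0, -0.4],
    [-2, -2.5, 0, 0, 0, 0, -0.4],
    [-2, -2.5, 0, 0, 0, 0, -0.4],
    [-2, -2.5, 0, 0, 0, 0, -0.4],
    [-2, -2.5, 0, 0, 0, 0, -0.4],
    [-2, -2, 0, 0, 0, 0, -0.4],
    [0, 0, 0, 0, 0, 0, -0.4],
    [0, 0, 0, 0, 0, 0, -0.4],
  ],
)

```text
time: 44.57
tool_pos: [0.3575, 0.2364, 0.1653]
tool_rot: [0.0, 0.791, 0.611, 0.001]
contact_force: [-0.3, 0.7, 0.2]
gripper_width: 0.3
grasp_force: 0.0
```

Run:
```python
from h import *
t=grab('top'); cv2.imwrite('pics/f.png',cv2.resize(t['img'][95:260,140:510],None,fx=2.1,fy=2.1,interpolation=cv2.INTER_CUBIC))
print(manip.state()['tool_pos'])
```

```text
[0.35844493 0.23676219 0.1656969 ]
```

View pics/f.png

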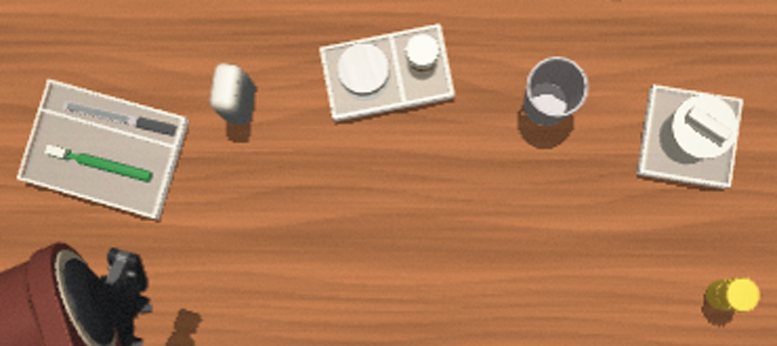

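Run:
```python
from h import *
d=dict(np.load('cam_top.npz')); print(atz(d,475.2,154.5,.070))
print(manip.job_done())
```

```text
[ 0.56007357 -0.31381259  0.07      ]
the job is handed in; nothing more can be done
None
```

I put everything in its place and handed the job in at about 45 s. The last picture shows the cup closed in the square tray, the jar and pill bottle in their bays, and the toothbrush bristles up in the long tray; the nail file and tumbler look unmoved. The hand-in did not report a verdict.

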